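# Fetch the hemmed-in tub for a customer

### The job

A customer wants the small low tub that is hemmed in by three tall containers (glass jar, square tin, slim can) in the display tray. First move all three tall containers aside so that they stand together on the wooden board; then stand the tub wholly on the round plate of the scale, and leave it there; then put each tall container back in the tray, upright, on the very spot where it stood at the start. Do not knock anything over, and leave the water bottle, the mug and the large tub where they are.

Things in the scene. Friction and masses are not known exactly. Their poses are not given: they have to be found in the camera images.
- tub_center (a point): the wanted small low tub: round, dark brown sides, white lid with a paper label; 66 mm diameter (lid; the sides are 61 to 64 mm), 44 mm high, about 0.2 kg. The point is its centre, half-way up; z up. It stands in the tray near the edge away from the robot, with 5 to 15 mm between it and the tall containers
- jar_center (a point): round tall glass jar, 64 mm diameter, 115 mm high, olive contents, paper band, brass-coloured lid (62 mm diameter, top 16 mm). Origin of this point: the centre, half-way up, on the upright axis; z up. Loose, rigid and closed, under 0.6 kg. At the start it stands upright in the tray on one of the three places close round the low tub (left of it, right of it, or on the robot's side of it; which container has which place varies).
- tin_center (a point): square tall tin, 56 x 56 mm, 120 mm high, steel with a cardboard band and a slightly narrower (54 mm) dark lid, top 12 mm; its x and y axes are square to its sides. Origin of this point: the centre, half-way up, on the upright axis; z up. Loose, rigid and closed, under 0.6 kg. At the start it stands upright in the tray on one of the three places close round the low tub (left of it, right of it, or on the robot's side of it; which container has which place varies).
- can_center (a point): slim round can, 52 mm diameter, 130 mm high, aluminium with a white paper band. Origin of this point: the centre, half-way up, on the upright axis; z up. Loose, rigid and closed, under 0.6 kg. At the start it stands upright in the tray on one of the three places close round the low tub (left of it, right of it, or on the robot's side of it; which container has which place varies).
- tray: fixed shallow wooden display tray, outside 210 mm (its x) by 280 mm (its y), floor 6 mm thick, rim 10 mm wide and 20 mm high above the counter. Origin: centre of the underside, on the counter; x points away from the robot, z up, yaw varies by up to 0.3 rad. The tub's place is at about x = 35 mm, y = 0 in this frame, the tall containers' places at about (35, 72), (35, -72) and (-37, 0) mm, each within 3 mm
- board: fixed plain pale wooden board for putting things aside, 300 mm (its x) by 130 mm (its y), 15 mm thick, flat top. Origin: centre of the underside, on the counter; z up. To the left or the right of the tray
- scale_plate (a point): the middle of the top of the scale's round steel weighing plate (96 mm diameter, flat, 58 mm above the counter); z up. The scale is fixed, a grey box 190 x 170 mm whose top is 44 mm above the counter, with its dark display on the robot's side; on the other side of the tray from the board. The plate does not move under load
- water_center (a point): bystander: pale closed water bottle with a blue cap, 64 mm diameter, 200 mm high; the point is its centre, half-way up. Beyond the work; leave it alone
- mug_center (a point): bystander: white mug, 80 mm diameter, 90 mm high; the point is its centre, half-way up. Beyond the work; leave it alone
- bigtub_center (a point): bystander: large tub with pale yellow sides and white lid, 100 mm diameter, 55 mm high; the point is its centre, half-way up. On the counter beyond the tray; leave it alone
Not all that is in view belongs to the job. Of the things that look like the part that bears tub_center, the smallest one is meant.

How it is judged:
By the outcome, as a careful person would: the job done as asked, in the order asked, and still so for the second after the job is handed in, with the robot touching nothing.
It also fails if it takes over 136 s, if anything falls off the work surface, if the arm or the gripper's body presses on something with over 40 N, if the wrist force passes 120 N, or if a joint passes its speed limit or range.

### The arm

A 7-joint arm with a two-finger parallel gripper is mounted at the origin on the work surface. World frame = base frame: x ahead of the robot, y to its left, z up, the work surface at z = 0. Lengths are in m, angles in rad, forces in N, time in s.
With the tool pointing down it reaches from about 0.425 to 0.925 m from the base axis. Payload 6.8 kg.
Tool frame: the origin (TCP) lies at the very end of the fingers, on their centre line; the grasp point (between the pads) lies 19 mm behind it; z points along the fingers, y is the direction in which the jaws open and shut (so a half turn about z gives the same grasp; the last joint's range is limited). The gripper opens to 85 mm and grips with 20 to 120 N. Pads are 22 mm wide; open, the fingers measure 114 mm over their backs; the gripper's body (76 mm by 85 mm) begins 54 mm behind the grasp point. The pads swing forward as they close: fully open they stand 13 mm farther back than shut.
Start: joints at [-1.402, 0.477, 0.022, 1.555, -0.011, 1.109, -0.083], TCP at [0.184, 0.649, 0.231] pointing down, gripper open.
Joint ranges: [-2.96, 2.96], [-0.34, 2.1], [-1.41, 1.46], [0.24, 2.44], [-1.37, 4.51], [0.17, 1.92], [-2.96, 2.96]. Speed limits (rad/s): [2.39, 2.39, 3.14, 3.14, 3.14, 3.14, 3.14].

### API

Orientations are given as a rotation vector (axis times angle).
In Python, from bench import monitor, viewer, job gives the robot as it stands. The module is installed in compiled form; this text tells all that it offers.
- The arm moves only by the tool drive_tool, never from a script. Its argument "commands" is a list of rows, each an object with "linear": the shift along the tool's x, y, z in m, a list of three; "dr": the turn, a rotation vector about the tool's x, y, z in degrees, a list of three; "jaw": the closure, from 0 (fully open) to 1 (shut). A call has 1 to 8 rows; each row shifts and turns the pose as measured when the row begins, along the tool's axes as they then stand; what a row does not reach is not made up. A row lasts 1/8 s, in which the tool goes at most 62.5 mm and 10.7 degrees, less where a joint would pass 70% of its speed; a pose out of reach is approached as far as the arm can. A call is refused whole if a number of a shift passes 0.0625 or a number of a turn 10.7, either way. A call with a gripper value outside its range is refused whole. The fingers move at their own pace and stop on an object; "force" is the grip in N (left out, the last holds). Time passes only in rows, so rows that do not move let the fingers close. It gives the time, the measured TCP pose, the force and the opening at its end, in the units of the state.
- monitor.get_obs(): the state, without advancing time (a new reading comes with each control period).
- viewer.grab_frame(name): name is "side" or "top" or "wrist"; returns the picture (480x640x3 uint8, red, green, blue); there is no depth.
- viewer.calibration(name): a dict with "K" (3x3 intrinsics, pixels), "R" (3x3) and "t" (3): a world point X has camera coordinates R X + t. Camera axes: x right, y down, z forward; pixel columns grow to the right and rows downward; lengths in m; the calibration is good to about 2 mm. A picture is of the moment at which its call begins: read the wrist's pose just before it. calibration takes no time and is no camera call; for the wrist camera it gives the pose at the moment of the call.
- job.hand_in(): hands the job in, once; it reports no verdict.
The state is a dict: "clock": time; "joints": joint angles; "qvel": joint speeds; "tau": joint torques, N m; "tcp_pos": TCP position; "orientation": TCP orientation; "contact_force": force on the tool from outside, world axes, zero at the start; "moment": the same for the moment, N m; "grip_width": finger opening in m.
Only numpy, scipy, OpenCV 4.12 (cv2) and the standard library are available. Lean on these libraries where they do the work, as an engineer would, in place of code of your own. Each camera call takes 0.05 s, during which the arm holds its last target.

## Working session

There is one attempt and no reset: what is moved stays moved. The work goes in short steps, Python scripts to look and compute and a tool call to move; the robot and the scene stay as the last step left them, time stands still between calls to the robot, and variables do not carry over. Pictures are saved under pics/ and viewed, and the job is handed in when it is done.

Besides the shell and the picture viewer there is one more tool, called after "Call:" as a command line: name --argument value ..., lists and objects as JSON in quotes. drive_tool: Moves the arm, as the interface text tells. Its arguments: {"type":"object","properties":{"commands":{"type":"array"},"force":{"type":"number"}},"required":["commands"]}

```bash
mkdir -p pics; ls; cat > h.py <<'E'
from bench import monitor, viewer, job
import numpy as np, cv2, json
def snap(name,fn):
    cal=viewer.calibration(name)
    im=viewer.grab_frame(name)
    cv2.imwrite('pics/'+fn+'.png',cv2.cvtColor(np.asarray(im),cv2.COLOR_RGB2BGR))
    np.savez('pics/'+fn+'.npz',K=cal['K'],R=cal['R'],t=cal['t'])
    return im
def cal(fn):
    d=np.load('pics/'+fn+'.npz'); return d['K'],d['R'],d['t']
def ray(fn,u,v):
    K,R,t=cal(fn); d=R.T@np.linalg.solve(K,[u,v,1.]); c=-R.T@t
    return c,d/np.linalg.norm(d)
def onz(fn,u,v,z):
    c,d=ray(fn,u,v); return c+d*(z-c[2])/d[2]
def tri(*obs):
    A=np.zeros((3,3));b=np.zeros(3)
    for fn,u,v in obs:
        c,d=ray(fn,u,v);P=np.eye(3)-np.outer(d,d);A+=P;b+=P@c
    X=np.linalg.solve(A,b); 
    return X,[proj(fn,X)-[u,v] for fn,u,v in obs]
def proj(fn,X):
    K,R,t=cal(fn); p=K@(R@np.asarray(X)+t); return p[:2]/p[2]
E
python3 - <<'E'
from h import *
for n in ['side','top','wrist']: snap(n,n+'0')
o=monitor.get_obs()
for k,v in o.items(): print(k,np.round(v,3))
for n in ['side','top','wrist']:
    K,R,t=cal(n+'0'); print(n,np.round(K,1).tolist(),np.round(-R.T@t,3),np.round(R,2).tolist())
E
```

```text
pics
clock 0.15
joints [-1.402  0.478  0.022  1.556 -0.012  1.109 -0.083]
qvel [ 0.003 -0.004 -0.001 -0.004 -0.    -0.     0.   ]
tau [ 2.0000e-03 -5.9692e+01  1.6100e+00 -2.8149e+01  1.3000e-02  6.0000e-03
 -0.0000e+00]
tcp_pos [0.184 0.649 0.231]
orientation [-4.330e-01 -3.111e+00  2.000e-03]
contact_force [-0.42   0.357 -0.206]
moment [-0.031 -0.024 -0.012]
grip_width 0.085
side [[508.7, 0.0, 312.4], [0.0, 508.7, 247.0], [0.0, 0.0, 1.0]] [0.379 0.839 0.67 ] [[-0.97, -0.23, 0.01], [-0.14, 0.55, -0.82], [0.18, -0.8, -0.57]]
top [[495.1, 0.0, 325.4], [0.0, 495.1, 226.7], [0.0, 0.0, 1.0]] [ 0.497 -0.006  1.036] [[0.01, -1.0, 0.0], [-1.0, -0.01, -0.06], [0.06, 0.0, -1.0]]
wrist [[352.8, 0.0, 321.7], [0.0, 352.8, 245.0], [0.0, 0.0, 1.0]] [0.11  0.67  0.372] [[0.27, 0.96, -0.0], [0.92, -0.26, 0.31], [0.29, -0.09, -0.95]]
```

View pics/top0.png

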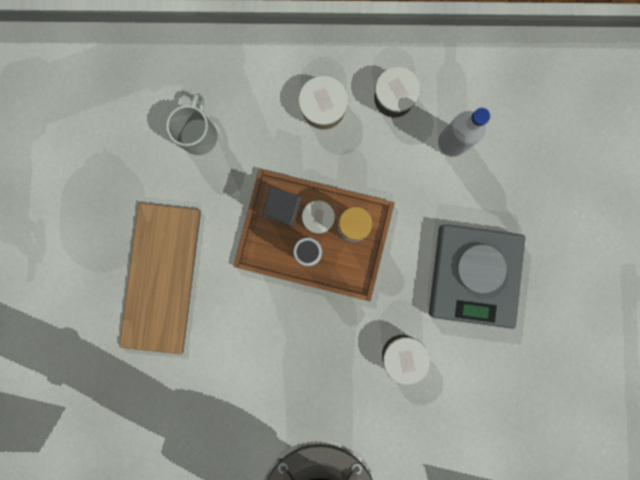

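View pics/side0.png

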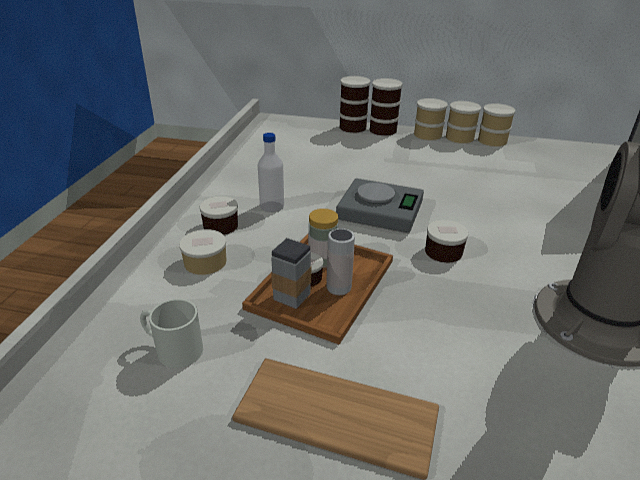

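View pics/wrist0.png

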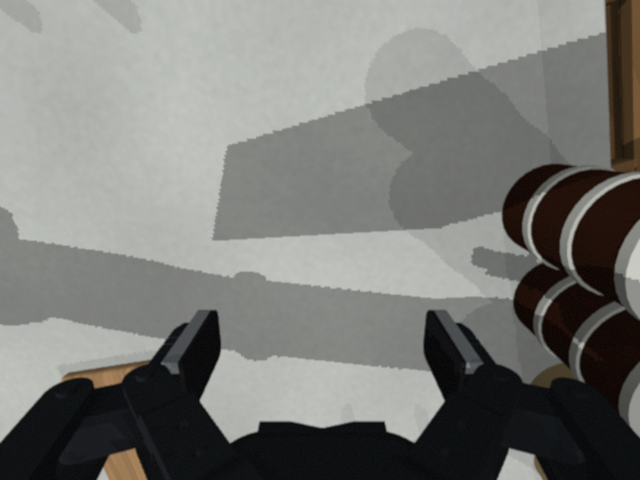

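```bash
python3 - <<'E'
import cv2
im=cv2.imread('pics/top0.png')
c=im[160:310,225:405]; cv2.imwrite('pics/top0_c.png',cv2.resize(c,None,fx=4,fy=4,interpolation=cv2.INTER_CUBIC))
im=cv2.imread('pics/side0.png')
c=im[200:350,235:435]; cv2.imwrite('pics/side0_c.png',cv2.resize(c,None,fx=4,fy=4,interpolation=cv2.INTER_CUBIC))
from h import *
print('tray corners')
for u,v in [(259,169),(394,203),(371,299),(235,267)]: print(np.round(onz('top0',u,v,0.02),3))
print('board')
for u,v in [(137,203),(199,208),(183,353),(120,347)]: print(np.round(onz('top0',u,v,0.015),3))
print('scale',np.round(onz('top0',483,268,0.058),3))
print('tub',np.round(onz('top0',318,217,0.05),3),'tin',np.round(onz('top0',281,206,0.126),3),'jar',np.round(onz('top0',355,224,0.121),3),'can',np.round(onz('top0',307,252,0.136),3),'decoy',np.round(onz('top0',406,360,0.05),3))
for n,u,v in [('mug',187,126),('big',324,100),('tub2',398,90),('water',482,116)]: print(n,np.round(onz('top0',u,v,0.08),3))
E
```

```text
tray corners
[0.678 0.132 0.02 ]
[ 0.61  -0.147  0.02 ]
[ 0.413 -0.101  0.02 ]
[0.475 0.178 0.02 ]
board
[0.605 0.384 0.015]
[0.596 0.256 0.015]
[0.299 0.281 0.015]
[0.31  0.409 0.015]
scale [ 0.478 -0.318  0.058]
tub [0.577 0.009 0.05 ] tin [0.59  0.076 0.126] jar [ 0.559 -0.061  0.121] can [0.506 0.027 0.136] decoy [ 0.297 -0.167  0.05 ]
mug [0.751 0.267 0.08 ]
big [ 0.805 -0.001  0.08 ]
tub2 [ 0.826 -0.147  0.08 ]
water [ 0.776 -0.312  0.08 ]
```

View pics/top0_c.png

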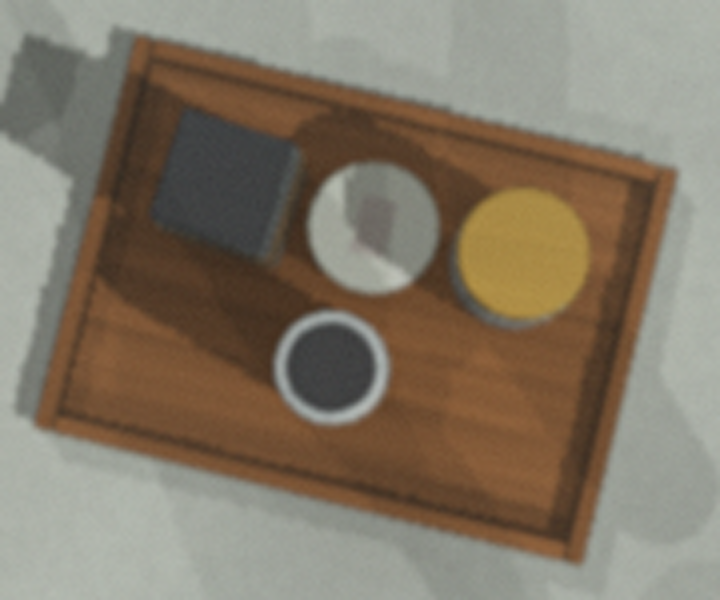

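View pics/side0_c.png

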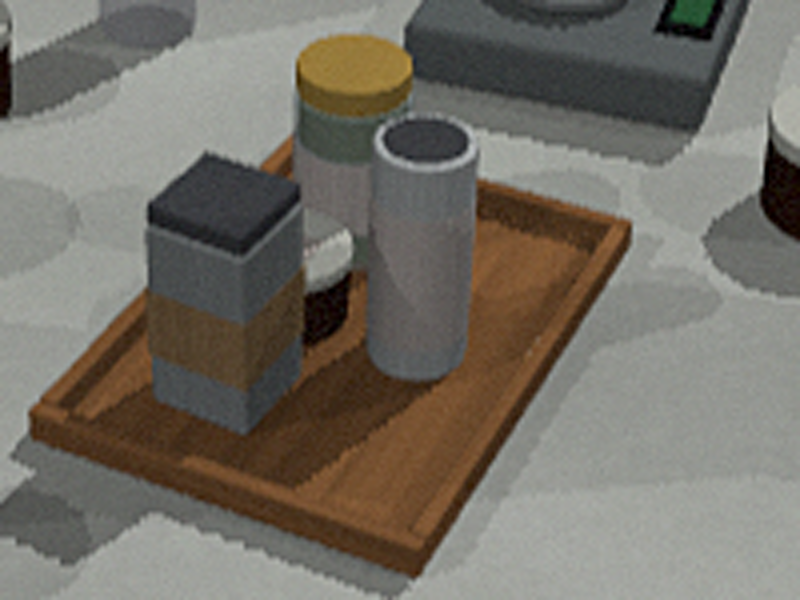

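```bash
python3 - <<'E'
import cv2,numpy as np
from h import *
T=lambda x,y:('top0',225+(x+.5)/4-.5,160+(y+.5)/4-.5)
S=lambda x,y:('side0',235+(x+.5)/4-.5,200+(y+.5)/4-.5)
def show(n,*o):
    X,e=tri(*o); print(n,np.round(X,4),np.round(np.concatenate(e),1)); return X
show('jar',T(524,253),S(355,67))
show('can',T(331,367),S(427,141))
# tin lid corners: back-left(top), ...
A=show('a',T(190,110),S(150,205))
B=show('b',T(300,147),S(206,152))
C=show('c',T(268,258),S(300,184))
D=show('d',T(152,220),S(238,250))
print('mean',(A+B+C+D)/4, np.degrees([np.arctan2(*(A-B)[[1,0]]),np.arctan2(*(D-C)[[1,0]]),np.arctan2(*(A-D)[[1,0]]),np.arctan2(*(B-C)[[1,0]])]))
for u in [(190,110),(300,147),(268,258),(152,220)]: print(onz(*T(*u),.126))
# tray from corners
P=np.array([onz('top0',u,v,.02) for u,v in [(259,169),(394,203),(371,299),(235,267)]])
c=P.mean(0); 
ex=(P[0]+P[1]-P[2]-P[3]); yaw=np.arctan2(ex[1],ex[0]); ey=(P[0]+P[3]-P[1]-P[2]); print('tray',c,np.degrees(yaw),np.degrees(np.arctan2(-ey[0],ey[1])))
y=yaw;R=np.array([[np.cos(y),-np.sin(y)],[np.sin(y),np.cos(y)]])
for q in [(35,0),(35,72),(35,-72),(-37,0)]: print(q,c[:2]+R@np.array(q)/1000)
E
```

```text
jar [ 0.5611 -0.0626  0.1166] [-0.  -0.1  0.1  0. ]
can [0.507  0.026  0.1346] [-0. -0.  0.  0.]
a [0.6259 0.0933 0.1227] [-0.  -0.2  0.2  0. ]
b [0.611  0.0424 0.122 ] [-0.2 -1.1  1.1  0.1]
c [0.5598 0.0567 0.1209] [-0.2 -1.4  1.4  0.1]
d [0.5767 0.1111 0.1175] [-0.2 -1.1  1.1  0.1]
mean [0.59333013 0.07586957 0.12079651] [ 73.68524696  72.77886318 -19.85742261 -15.58314126]
[0.62511423 0.0928813  0.126     ]
[0.60839415 0.04177701 0.126     ]
[0.55684958 0.05585349 0.126     ]
[0.57389002 0.10957054 0.126     ]
tray [0.54362883 0.01546287 0.02      ] -12.97729465423158 -13.149809144263656
(35, 0) [0.5777349 0.0076031]
(35, 72) [0.59390357 0.07776416]
(35, -72) [ 0.56156622 -0.06255796]
(-37, 0) [0.50757384 0.02377177]
```

```bash
cat >> h.py <<'E'
from scipy.spatial.transform import Rotation as Rot
def plan(p,yaw=None,n=None):
    """target TCP p, yaw deg= world angle of tool y from +y toward +x"""
    o=monitor.get_obs(); R=Rot.from_rotvec(o['orientation']); d=R.inv().apply(np.asarray(p)-o['tcp_pos'])
    M=R.as_matrix(); cy=np.degrees(np.arctan2(M[0,1],M[1,1])); 
    print('clock',round(o['clock'],2),'tcp',np.round(o['tcp_pos'],4),'yaw',round(cy,2),'tilt',np.round(M[:2,2],4),'w',round(o['grip_width'],4),'F',np.round(o['contact_force'],1))
    print('shift tool',np.round(d,4),'rows min',round(np.abs(d).max()/.0625,1))
    if yaw is not None:
        a=np.radians(yaw); y=np.array([np.sin(a),np.cos(a),0]); z=np.array([0,0,-1.]); T=np.stack([np.cross(y,z),y,z],1)
        print('turn deg',np.round(np.degrees((R.inv()*Rot.from_matrix(T)).as_rotvec()),2))
        if n: 
            pass
E
python3 -c "
from h import *
plan([.50,.03,.33],15)"
```

```text
clock 0.15 tcp [0.1844 0.6489 0.2306] yaw 15.86 tilt [-0.0003 -0.0013] w 0.0855 F [-0.4  0.4 -0.2]
shift tool [-0.4728 -0.5092 -0.0987] rows min 8.1
turn deg [-0.08  0.   -0.86]
```

Call:
drive_tool --commands '[{"linear":[-0.02,-0.025,-0.02],"dr":[0,0,-0.9],"jaw":0},{"linear":[-0.04,-0.05,-0.02],"dr":[0,0,0],"jaw":0},{"linear":[-0.05,-0.06,-0.015],"dr":[0,0,0],"jaw":0},{"linear":[-0.055,-0.06,-0.01],"dr":[0,0,0],"jaw":0},{"linear":[-0.055,-0.06,-0.01],"dr":[0,0,0],"jaw":0},{"linear":[-0.055,-0.06,-0.01],"dr":[0,0,0],"jaw":0},{"linear":[-0.055,-0.06,-0.01],"dr":[0,0,0],"jaw":0},{"linear":[-0.055,-0.06,-0.005],"dr":[0,0,0],"jaw":0}]'

```text
clock: 1.15
tcp_pos: [0.3908, 0.2316, 0.3154]
orientation: [-0.394, -3.115, 0.005]
contact_force: [0.6, 0.1, -0.3]
grip_width: 0.0854
```

```bash
python3 -c "
from h import *
plan([.50,.03,.33],15)"
```

```text
clock 1.15 tcp [0.3908 0.2316 0.3154] yaw 14.43 tilt [-0.0016 -0.0027] w 0.0854 F [ 0.6  0.1 -0.3]
shift tool [-0.156  -0.168  -0.0142] rows min 2.7
turn deg [-0.17 -0.05  0.57]
```

Call:
drive_tool --commands '[{"linear":[-0.05,-0.055,-0.004],"dr":[0,0,0.5],"jaw":0},{"linear":[-0.05,-0.055,-0.004],"dr":[0,0,0],"jaw":0},{"linear":[-0.04,-0.04,-0.004],"dr":[0,0,0],"jaw":0},{"linear":[-0.01,-0.01,0],"dr":[0,0,0],"jaw":0},{"linear":[0,0,0],"dr":[0,0,0],"jaw":0}]'

```text
clock: 1.78
tcp_pos: [0.485, 0.0519, 0.3271]
orientation: [0.423, 3.112, -0.003]
contact_force: [-0.7, 1.1, -0.4]
grip_width: 0.0855
```

```bash
python3 -c "
from h import *
plan([.50,.03,.33],15)
snap('wrist','w1');plan([.50,.03,.33],15);snap('side','side1')
im=cv2.imread('pics/w1.png');cv2.imwrite('pics/w1b.png',cv2.resize(im,(800,600)))"
```

```text
clock 1.77 tcp [0.485  0.0519 0.3271] yaw 15.48 tilt [ 0.0002 -0.002 ] w 0.0855 F [-0.7  1.1 -0.4]
shift tool [-0.0203 -0.0171 -0.0029] rows min 0.3
turn deg [-0.11  0.04 -0.48]
clock 1.82 tcp [0.4847 0.0525 0.3271] yaw 15.41 tilt [ 0.0002 -0.0019] w 0.0855 F [-0.2 -0.1  1. ]
shift tool [-0.0207 -0.0177 -0.0029] rows min 0.3
turn deg [-0.1   0.04 -0.41]
```

View pics/w1b.png

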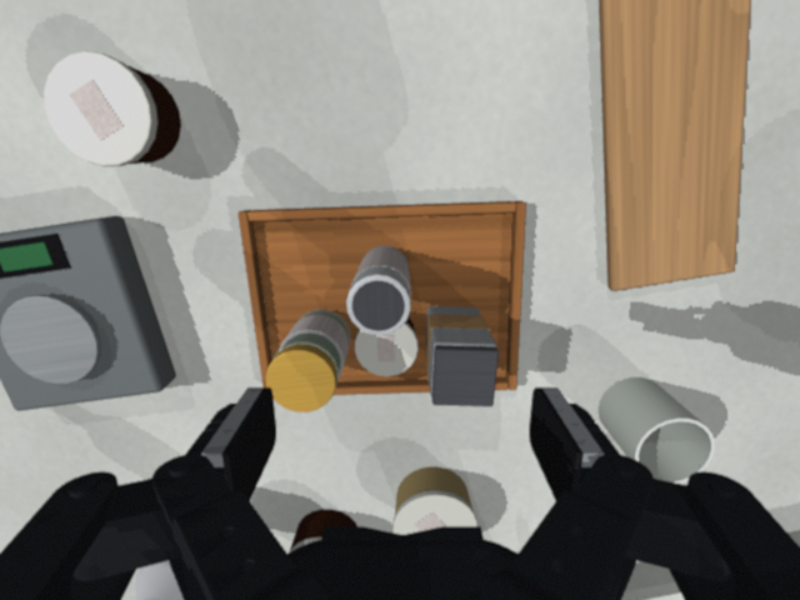

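```bash
python3 -c "
import cv2
im=cv2.imread('pics/w1.png');c=im[190:340,205:405];cv2.imwrite('pics/w1c.png',cv2.resize(c,None,fx=4,fy=4,interpolation=cv2.INTER_CUBIC))"
```

```text
(no output)
```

View pics/w1c.png

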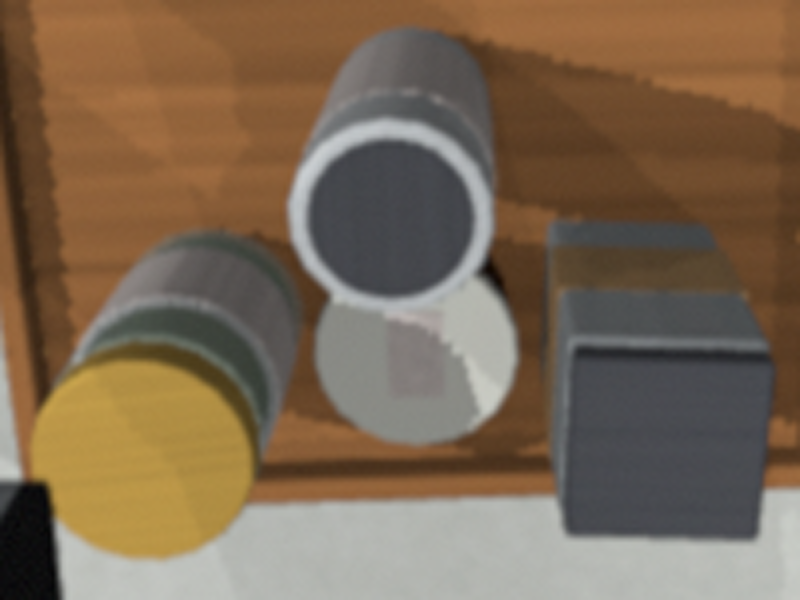

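```bash
python3 - <<'E'
from h import *
T=lambda x,y:('top0',225+(x+.5)/4-.5,160+(y+.5)/4-.5)
S=lambda x,y:('side0',235+(x+.5)/4-.5,200+(y+.5)/4-.5)
W=lambda x,y:('w1',205+(x+.5)/4-.5,190+(y+.5)/4-.5)
def show(n,*o):
    X,e=tri(*o); print(n,np.round(X,4),np.round(np.concatenate(e),1)); return X
show('jar',T(524,253),S(355,67),W(144,452))
show('can',T(331,367),S(427,141),W(392,215))
show('tub',T(374,228),W(416,346))
a=show('a',T(190,110),S(150,205),W(757,538)); b=show('b',T(300,147),S(206,152),W(569,534))
c=show('c',T(268,258),S(300,184),W(574,355)); d=show('d',T(152,220),S(238,250),W(768,357))
print((a+b+c+d)/4)
print('wrist only at known z:')
print('jar',onz(*W(144,452),.121),'can',onz(*W(392,215),.136),'tub',onz(*W(416,346),.05))
Q=np.array([onz(*W(*p),.126) for p in [(757,538),(569,534),(574,355),(768,357)]])
print(Q,Q.mean(0)); 
for i,j in [(0,1),(3,2)]: v=Q[i]-Q[j]; print(np.degrees(np.arctan2(v[0],v[1])),np.linalg.norm(v))
for i,j in [(0,3),(1,2)]: v=Q[i]-Q[j]; print(np.degrees(np.arctan2(-v[1],v[0])),np.linalg.norm(v))
print('top only'); print('tub',onz(*T(374,228),.05),'jar',onz(*T(524,253),.121),'can',onz(*T(331,367),.136))
E
```

```text
jar [ 0.5609 -0.063   0.1162] [0.2 0.1 0.2 0.  0.6 0.4]
can [0.507  0.0255 0.1344] [ 0.2 -0.1  0.  -0.1  0.5 -0.2]
tub [0.5774 0.0079 0.0472] [0.2 0.1 0.4 0.1]
a [0.6261 0.0938 0.1237] [-0.4 -0.4 -0.1 -0.2 -0.7 -0.8]
b [0.6112 0.0434 0.1231] [-0.8 -1.3  0.8 -0.1 -1.1 -0.8]
c [0.5601 0.0578 0.122 ] [-0.9 -1.6  1.1 -0.  -1.2 -0.7]
d [0.5771 0.1101 0.1172] [ 0.3 -1.3  1.  -0.   0.9 -0.8]
[0.59363422 0.07629718 0.12149649]
wrist only at known z:
jar [ 0.55823449 -0.06164918  0.121     ] can [0.50667794 0.02516695 0.136     ] tub [0.5760148  0.00792309 0.05      ]
[[0.62576842 0.09418543 0.126     ]
 [0.6108218  0.04462972 0.126     ]
 [0.55945295 0.05901465 0.126     ]
 [0.5735972  0.10812683 0.126     ]] [0.59241009 0.07648916 0.126     ]
16.783964854031588 0.051760696548692586
16.06634878796715 0.051108369941121445
14.961222730664517 0.05400183896665495
15.64395862844284 0.053344970188272535
top only
tub [0.57740113 0.00833164 0.05      ] jar [ 0.56064462 -0.06232492  0.121     ] can [0.50688249 0.02589007 0.136     ]
```

```bash
python3 -c "
from h import *
plan([.507,.0257,.17],16)"
```

```text
clock 1.88 tcp [0.4845 0.0535 0.327 ] yaw 15.3 tilt [ 0.     -0.0017] w 0.0855 F [ 0.2  0.1 -0.8]
shift tool [-0.029  -0.0206  0.1571] rows min 2.5
turn deg [-0.09  0.03  0.7 ]
```

Call:
drive_tool --commands '[{"linear":[-0.018,-0.012,0.03],"dr":[-0.1,0,0.7],"jaw":0},{"linear":[-0.011,-0.008,0.05],"dr":[0,0,0],"jaw":0},{"linear":[0,0,0.05],"dr":[0,0,0],"jaw":0},{"linear":[0,0,0.02],"dr":[0,0,0],"jaw":0},{"linear":[0,0,0],"dr":[0,0,0],"jaw":0}]'

```text
clock: 2.5
tcp_pos: [0.5066, 0.0354, 0.1732]
orientation: [0.415, 3.113, 0.007]
contact_force: [1.0, -0.1, -0.1]
grip_width: 0.0853
```

```bash
python3 -c "
from h import *
plan([.507,.0257,.085],16)"
```

```text
clock 2.5 tcp [0.5066 0.0354 0.1732] yaw 15.19 tilt [0.0012 0.0043] w 0.0853 F [ 1.  -0.1 -0.1]
shift tool [-0.0029 -0.0097  0.0882] rows min 1.4
turn deg [0.25 0.   0.81]
```

Call:
drive_tool --commands '[{"linear":[-0.003,-0.01,0.01],"dr":[0.2,0,0.8],"jaw":0},{"linear":[0,0,0.01],"dr":[0,0,0],"jaw":0},{"linear":[0,0,0.0],"dr":[0,0,0],"jaw":0}]'

```text
clock: 2.88
tcp_pos: [0.5081, 0.0261, 0.154]
orientation: [0.434, 3.108, 0.004]
contact_force: [0.7, 0.5, -0.7]
grip_width: 0.0854
```

```bash
python3 -c "
from h import *
plan([.507,.0257,.085],16)"
```

```text
clock 2.88 tcp [0.5081 0.0261 0.154 ] yaw 15.91 tilt [0.0034 0.0024] w 0.0854 F [ 0.7  0.5 -0.7]
shift tool [ 0.0011 -0.0009  0.069 ] rows min 1.1
turn deg [0.18 0.15 0.09]
```

Call:
drive_tool --commands '[{"linear":[0,0,0.025],"dr":[0,0,0],"jaw":0},{"linear":[0.001,-0.001,0.03],"dr":[0,0,0],"jaw":0},{"linear":[0,0,0.014],"dr":[0,0,0],"jaw":0},{"linear":[0,0,0],"dr":[0,0,0],"jaw":0}]' --force 50

```text
clock: 3.38
tcp_pos: [0.51, 0.0264, 0.0859]
orientation: [0.433, 3.103, 0.009]
contact_force: [-0.5, -0.6, 0.8]
grip_width: 0.0853
```

```bash
python3 -c "
from h import *
plan([.507,.0257,.085],16)"
```

```text
clock 3.38 tcp [0.51   0.0264 0.0859] yaw 15.89 tilt [0.0093 0.0044] w 0.0853 F [-0.5 -0.6  0.8]
shift tool [ 0.0027 -0.0015  0.0008] rows min 0.0
turn deg [0.39 0.44 0.1 ]
```

Call:
drive_tool --commands '[{"linear":[0.003,-0.001,0],"dr":[0.4,0.4,0.1],"jaw":0},{"linear":[0,0,0],"dr":[0,0,0],"jaw":0.3},{"linear":[0,0,0],"dr":[0,0,0],"jaw":1},{"linear":[0,0,0],"dr":[0,0,0],"jaw":1},{"linear":[0,0,0],"dr":[0,0,0],"jaw":1},{"linear":[0,0,0],"dr":[0,0,0],"jaw":1}]'

```text
clock: 4.12
tcp_pos: [0.5084, 0.0264, 0.0883]
orientation: [0.437, 3.107, 0.001]
contact_force: [0.3, -0.6, -1.0]
grip_width: 0.0513
```

```bash
python3 -c "
from h import *
plan([.507,.0257,.085],16)"
```

```text
clock 4.12 tcp [0.5084 0.0264 0.0883] yaw 16.01 tilt [0.0041 0.0004] w 0.0513 F [ 0.3 -0.6 -1. ]
shift tool [ 0.0011 -0.0011  0.0033] rows min 0.1
turn deg [ 0.09  0.22 -0.01]
```

Call:
drive_tool --commands '[{"linear":[0,0,-0.02],"dr":[0,0,0],"jaw":1},{"linear":[0,0,-0.04],"dr":[0,0,0],"jaw":1},{"linear":[0,0,-0.05],"dr":[0,0,0],"jaw":1},{"linear":[0,0,-0.04],"dr":[0,0,0],"jaw":1},{"linear":[0,0,0],"dr":[0,0,0],"jaw":1}]'

```text
clock: 4.75
tcp_pos: [0.5059, 0.0265, 0.2407]
orientation: [-0.437, -3.11, 0.001]
contact_force: [-0.4, 0.0, -3.2]
grip_width: 0.0515
```

```bash
python3 -c "
from h import *
plan([.542,.325,.24],16)"
```

```text
clock 4.75 tcp [0.5059 0.0265 0.2407] yaw 16.0 tilt [-0.0013 -0.0008] w 0.0515 F [-0.4  0.  -3.2]
shift tool [0.0476 0.2969 0.0005] rows min 4.7
turn deg [-0.06 -0.06 -0.  ]
```

Call:
drive_tool --commands '[{"linear":[0.005,0.03,0],"dr":[0,0,0],"jaw":1},{"linear":[0.009,0.055,0],"dr":[0,0,0],"jaw":1},{"linear":[0.01,0.06,0],"dr":[0,0,0],"jaw":1},{"linear":[0.01,0.06,0],"dr":[0,0,0],"jaw":1},{"linear":[0.009,0.055,0],"dr":[0,0,0],"jaw":1},{"linear":[0.004,0.03,0],"dr":[0,0,0],"jaw":1},{"linear":[0,0.008,0],"dr":[0,0,0],"jaw":1},{"linear":[0,0,0],"dr":[0,0,0],"jaw":1}]'

```text
clock: 5.75
tcp_pos: [0.5379, 0.3305, 0.226]
orientation: [-0.441, -3.094, 0.02]
contact_force: [-0.5, -0.1, -2.3]
grip_width: 0.0508
```

```bash
python3 -c "
from h import *
plan([.542,.325,.0973],16)"
```

```text
clock 5.75 tcp [0.5379 0.3305 0.226 ] yaw 16.23 tilt [-0.0182 -0.0103] w 0.0508 F [-0.5 -0.1 -2.3]
shift tool [-0.0074 -0.0022  0.1286] rows min 2.1
turn deg [-0.86 -0.84 -0.24]
```

Call:
drive_tool --commands '[{"linear":[-0.007,-0.004,0.02],"dr":[-0.9,-0.8,-0.2],"jaw":1},{"linear":[0,0,0.04],"dr":[0,0,0],"jaw":1},{"linear":[0,0,0.035],"dr":[0,0,0],"jaw":1},{"linear":[0,0,0.01],"dr":[0,0,0],"jaw":1},{"linear":[0,0,0],"dr":[0,0,0],"jaw":1}]'

```text
clock: 6.38
tcp_pos: [0.5449, 0.3135, 0.119]
orientation: [0.456, 3.108, -0.003]
contact_force: [0.2, 0.9, -2.1]
grip_width: 0.0513
```

```bash
python3 -c "
from h import *
plan([.542,.325,.0973],16)"
```

```text
clock 6.38 tcp [0.5449 0.3135 0.119 ] yaw 16.7 tilt [ 0.0003 -0.0023] w 0.0513 F [ 0.2  0.9 -2.1]
shift tool [0.0061 0.0102 0.0217] rows min 0.3
turn deg [-0.12  0.05 -0.7 ]
```

Call:
drive_tool --commands '[{"linear":[0.005,0.009,0.01],"dr":[-0.1,0,-0.7],"jaw":1},{"linear":[0,0,0.002],"dr":[0,0,0],"jaw":1},{"linear":[0,0,0],"dr":[0,0,0],"jaw":1}]'

```text
clock: 6.75
tcp_pos: [0.5443, 0.3251, 0.1094]
orientation: [0.436, 3.107, 0.005]
contact_force: [-0.4, 0.4, -2.1]
grip_width: 0.0513
```

```bash
python3 -c "
from h import *
plan([.542,.325,.0973],16)"
```

```text
clock 6.75 tcp [0.5443 0.3251 0.1094] yaw 15.96 tilt [0.0047 0.0026] w 0.0513 F [-0.4  0.4 -2.1]
shift tool [ 0.0022 -0.0007  0.0121] rows min 0.2
turn deg [0.22 0.22 0.04]
```

Call:
drive_tool --commands '[{"linear":[0,0,0.006],"dr":[0.2,0.2,0],"jaw":1},{"linear":[0,0,0.003],"dr":[0,0,0],"jaw":1},{"linear":[0,0,0.003],"dr":[0,0,0],"jaw":1},{"linear":[0,0,0.0],"dr":[0,0,0],"jaw":1}]'

```text
clock: 7.25
tcp_pos: [0.5449, 0.3255, 0.0974]
orientation: [0.436, 3.11, 0.002]
contact_force: [-1.0, 0.5, -0.9]
grip_width: 0.0512
```

```bash
python3 -c "
from h import *
plan([.542,.325,.0973],16)"
```

```text
clock 7.25 tcp [0.5449 0.3255 0.0974] yaw 15.95 tilt [0.0015 0.001 ] w 0.0512 F [-1.   0.5 -0.9]
shift tool [ 0.0027 -0.0013  0.0001] rows min 0.0
turn deg [0.08 0.06 0.05]
```

Call:
drive_tool --commands '[{"linear":[0,0,0],"dr":[0,0,0],"jaw":0.4},{"linear":[0,0,0],"dr":[0,0,0],"jaw":0},{"linear":[0,0,0],"dr":[0,0,0],"jaw":0},{"linear":[0,0,0],"dr":[0,0,0],"jaw":0},{"linear":[0,0,-0.02],"dr":[0,0,0],"jaw":0},{"linear":[0,0,-0.045],"dr":[0,0,0],"jaw":0},{"linear":[0,0,-0.045],"dr":[0,0,0],"jaw":0}]'

```text
clock: 8.12
tcp_pos: [0.5438, 0.3245, 0.2105]
orientation: [-0.437, -3.11, 0.003]
contact_force: [0.5, 0.8, -0.5]
grip_width: 0.0853
```

```bash
python3 -c "
from h import *
plan([.593,.0763,.18],16); snap('top','top2')
c=cv2.imread('pics/top2.png');cv2.imwrite('pics/top2b.png',c[180:380,80:420])"
```

```text
clock 8.12 tcp [0.5438 0.3245 0.2105] yaw 15.98 tilt [-0.0014 -0.0017] w 0.0853 F [ 0.5  0.8 -0.5]
shift tool [-0.1157 -0.225   0.0308] rows min 3.6
turn deg [-0.12 -0.05  0.02]
```

View pics/top2b.png

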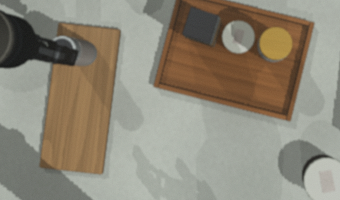

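Call:
drive_tool --commands '[{"linear":[-0.014,-0.028,0.0],"dr":[0,0,0],"jaw":0},{"linear":[-0.027,-0.054,0.01],"dr":[0,0,0],"jaw":0},{"linear":[-0.03,-0.058,0.01],"dr":[0,0,0],"jaw":0},{"linear":[-0.027,-0.052,0.01],"dr":[0,0,0],"jaw":0},{"linear":[-0.014,-0.026,0.0],"dr":[0,0,0],"jaw":0},{"linear":[0,0,0],"dr":[0,0,0],"jaw":0}]'

```text
clock: 8.93
tcp_pos: [0.6003, 0.0824, 0.1967]
orientation: [0.432, 3.092, 0.025]
contact_force: [-0.0, -0.6, 0.5]
grip_width: 0.0855
```

```bash
python3 -c "
from h import *
plan([.593,.0763,.15],16)"
```

```text
clock 8.93 tcp [0.6003 0.0824 0.1967] yaw 15.88 tilt [0.0214 0.013 ] w 0.0855 F [-0.  -0.6  0.5]
shift tool [ 0.0062 -0.0088  0.0464] rows min 0.7
turn deg [1.05 0.97 0.11]
```

Call:
drive_tool --commands '[{"linear":[0.003,-0.005,0.015],"dr":[1.0,0.9,0.1],"jaw":0},{"linear":[0,0,0.02],"dr":[0,0,0],"jaw":0},{"linear":[0,0,0.01],"dr":[0,0,0],"jaw":0},{"linear":[0,0,0],"dr":[0,0,0],"jaw":0}]'

```text
clock: 9.43
tcp_pos: [0.5952, 0.0848, 0.1497]
orientation: [-0.425, -3.111, -0.003]
contact_force: [-0.7, -0.5, 0.8]
grip_width: 0.0852
```

```bash
python3 -c "
from h import *
plan([.593,.0763,.15],16)"
```

```text
clock 9.43 tcp [0.5952 0.0848 0.1497] yaw 15.56 tilt [-0.0011  0.0018] w 0.0852 F [-0.7 -0.5  0.8]
shift tool [-0.0001 -0.0088 -0.0003] rows min 0.1
turn deg [ 0.08 -0.09  0.44]
```

Call:
drive_tool --commands '[{"linear":[0,-0.008,0.002],"dr":[0.1,-0.1,0.4],"jaw":0},{"linear":[0,0,0.0],"dr":[0,0,0],"jaw":0},{"linear":[0,0,0],"dr":[0,0,0],"jaw":0}]'

```text
clock: 9.8
tcp_pos: [0.5934, 0.0774, 0.1486]
orientation: [0.435, 3.11, 0.0]
contact_force: [0.5, 0.1, -0.6]
grip_width: 0.0853
```

```bash
python3 -c "
from h import *
plan([.593,.0763,.08],16); snap('wrist','w2')"
```

```text
clock 9.8 tcp [0.5934 0.0774 0.1486] yaw 15.93 tilt [ 0.0015 -0.0001] w 0.0853 F [ 0.5  0.1 -0.6]
shift tool [ 0.0002 -0.0012  0.0686] rows min 1.1
turn deg [0.02 0.08 0.07]
```

View pics/w2.png

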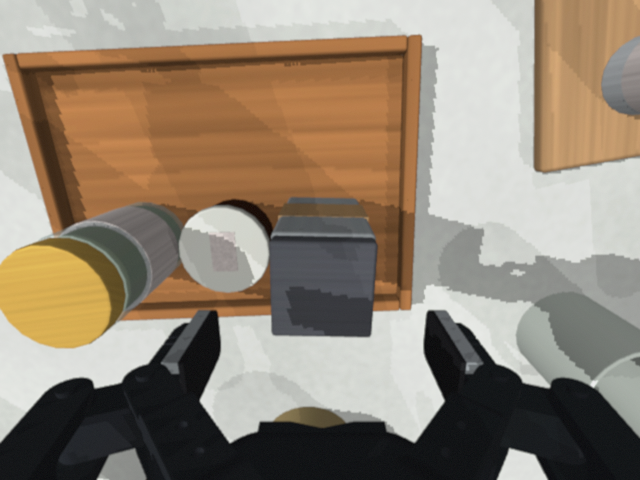

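Call:
drive_tool --commands '[{"linear":[0,-0.001,0.025],"dr":[0,0.1,0],"jaw":0},{"linear":[0,0,0.03],"dr":[0,0.1,0],"jaw":0},{"linear":[0,0,0.014],"dr":[0,0,0],"jaw":0},{"linear":[0,0,0],"dr":[0,0,0],"jaw":0}]'

```text
clock: 10.35
tcp_pos: [0.5952, 0.0767, 0.0799]
orientation: [0.435, 3.109, 0.004]
contact_force: [-0.3, -0.4, 0.9]
grip_width: 0.0858
```

```bash
python3 -c "
from h import *
plan([.593,.0763,.08],16)"
```

```text
clock 10.35 tcp [0.5952 0.0767 0.0799] yaw 15.94 tilt [0.0022 0.0022] w 0.0858 F [-0.3 -0.4  0.9]
shift tool [ 0.002  -0.001  -0.0001] rows min 0.0
turn deg [0.16 0.08 0.06]
```

Call:
drive_tool --commands '[{"linear":[0.002,-0.001,0],"dr":[0.1,0.1,0],"jaw":0},{"linear":[0,0,0],"dr":[0,0,0],"jaw":0.3},{"linear":[0,0,0],"dr":[0,0,0],"jaw":1},{"linear":[0,0,0],"dr":[0,0,0],"jaw":1},{"linear":[0,0,0],"dr":[0,0,0],"jaw":1},{"linear":[0,0,0],"dr":[0,0,0],"jaw":1}]'

```text
clock: 11.1
tcp_pos: [0.5942, 0.0766, 0.0826]
orientation: [0.435, 3.108, 0.004]
contact_force: [-0.3, 0.1, -1.7]
grip_width: 0.0554
```

```bash
python3 -c "
from h import *
plan([.593,.0763,.08],16)"
```

```text
clock 11.1 tcp [0.5942 0.0766 0.0826] yaw 15.94 tilt [0.0035 0.0022] w 0.0554 F [-0.3  0.1 -1.7]
shift tool [ 0.0011 -0.0007  0.0026] rows min 0.0
turn deg [0.17 0.16 0.06]
```

Call:
drive_tool --commands '[{"linear":[0,0,-0.02],"dr":[0,0,0],"jaw":1},{"linear":[0,0,-0.045],"dr":[0,0,0],"jaw":1},{"linear":[0,0,-0.055],"dr":[0,0,0],"jaw":1},{"linear":[0,0,-0.045],"dr":[0,0,0],"jaw":1},{"linear":[0,0,0],"dr":[0,0,0],"jaw":1}]'

```text
clock: 11.72
tcp_pos: [0.5937, 0.0753, 0.2573]
orientation: [0.438, 3.106, 0.004]
contact_force: [0.4, -0.6, -2.7]
grip_width: 0.0553
```

```bash
python3 -c "
from h import *
plan([.4525,.3325,.24],16)"
```

```text
clock 11.72 tcp [0.5937 0.0753 0.2573] yaw 16.04 tilt [0.0048 0.0022] w 0.0553 F [ 0.4 -0.6 -2.7]
shift tool [0.2068 0.2081 0.0172] rows min 3.3
turn deg [ 0.2   0.23 -0.04]
```

Call:
drive_tool --commands '[{"linear":[0.025,0.025,0],"dr":[0.2,0.2,0],"jaw":1},{"linear":[0.045,0.045,0],"dr":[0,0,0],"jaw":1},{"linear":[0.05,0.05,0],"dr":[0,0,0],"jaw":1},{"linear":[0.045,0.045,0],"dr":[0,0,0],"jaw":1},{"linear":[0.025,0.025,0],"dr":[0,0,0],"jaw":1},{"linear":[0.01,0.01,0],"dr":[0,0,0],"jaw":1},{"linear":[0,0,0],"dr":[0,0,0],"jaw":1}]'

```text
clock: 12.6
tcp_pos: [0.4559, 0.3175, 0.2556]
orientation: [-0.447, -3.108, 0.008]
contact_force: [0.1, -1.2, -2.6]
grip_width: 0.0551
```

```bash
python3 -c "
from h import *
plan([.4525,.3325,.0916],16)"
```

```text
clock 12.6 tcp [0.4559 0.3175 0.2556] yaw 16.35 tilt [-0.0019 -0.0048] w 0.0551 F [ 0.1 -1.2 -2.6]
shift tool [0.0074 0.0143 0.1639] rows min 2.6
turn deg [-0.3  -0.03 -0.35]
```

Call:
drive_tool --commands '[{"linear":[0.007,0.014,0.02],"dr":[-0.3,0,-0.3],"jaw":1},{"linear":[0,0,0.045],"dr":[0,0,0],"jaw":1},{"linear":[0,0,0.05],"dr":[0,0,0],"jaw":1},{"linear":[0,0,0.025],"dr":[0,0,0],"jaw":1},{"linear":[0,0,0],"dr":[0,0,0],"jaw":1},{"linear":[0,0,0],"dr":[0,0,0],"jaw":1}]'

```text
clock: 13.35
tcp_pos: [0.4632, 0.3207, 0.1141]
orientation: [0.466, 3.1, -0.003]
contact_force: [0.4, -0.4, -2.1]
grip_width: 0.0552
```

```bash
python3 -c "
from h import *
plan([.4525,.3325,.0916],16)"
```

```text
clock 13.35 tcp [0.4632 0.3207 0.1141] yaw 17.11 tilt [ 0.0064 -0.003 ] w 0.0552 F [ 0.4 -0.4 -2.1]
shift tool [0.0139 0.0082 0.0224] rows min 0.4
turn deg [-0.06  0.4  -1.11]
```

Call:
drive_tool --commands '[{"linear":[0.013,0.008,0.008],"dr":[0,0.4,-1.1],"jaw":1},{"linear":[0,0,0.004],"dr":[0,0,0],"jaw":1},{"linear":[0,0,0],"dr":[0,0,0],"jaw":1}]'

```text
clock: 13.72
tcp_pos: [0.4541, 0.3339, 0.104]
orientation: [0.435, 3.109, 0.005]
contact_force: [-0.2, -1.0, -1.7]
grip_width: 0.0556
```

```bash
python3 -c "
from h import *
plan([.4525,.3325,.0916],16)"
```

```text
clock 13.72 tcp [0.4541 0.3339 0.104 ] yaw 15.95 tilt [0.0026 0.0028] w 0.0556 F [-0.2 -1.  -1.7]
shift tool [ 0.0012 -0.0018  0.0124] rows min 0.2
turn deg [0.19 0.1  0.05]
```

Call:
drive_tool --commands '[{"linear":[0,0,0.006],"dr":[0.2,0.1,0],"jaw":1},{"linear":[0,0,0.003],"dr":[0,0,0],"jaw":1},{"linear":[0,0,0.003],"dr":[0,0,0],"jaw":1},{"linear":[0,0,0.0],"dr":[0,0,0],"jaw":1}]'

```text
clock: 14.22
tcp_pos: [0.4545, 0.3342, 0.0916]
orientation: [0.435, 3.111, 0.0]
contact_force: [0.6, 0.6, -2.3]
grip_width: 0.0553
```

```bash
python3 -c "
from h import *
plan([.4525,.3325,.0916],16)"
```

```text
clock 14.22 tcp [0.4545 0.3342 0.0916] yaw 15.93 tilt [0.0006 0.0002] w 0.0553 F [ 0.6  0.6 -2.3]
shift tool [ 0.0015 -0.0022  0.    ] rows min 0.0
turn deg [0.02 0.03 0.07]
```

Call:
drive_tool --commands '[{"linear":[0,0,0.0015],"dr":[0,0,0],"jaw":1},{"linear":[0,0,0],"dr":[0,0,0],"jaw":1}]'

```text
clock: 14.48
tcp_pos: [0.455, 0.3343, 0.0918]
orientation: [0.436, 3.111, 0.002]
contact_force: [-0.4, -0.0, -2.4]
grip_width: 0.0553
```

Call:
drive_tool --commands '[{"linear":[0,0,0.002],"dr":[0,0,0],"jaw":1},{"linear":[0,0,0.001],"dr":[0,0,0],"jaw":1}]'

```text
clock: 14.72
tcp_pos: [0.4556, 0.3345, 0.0915]
orientation: [0.437, 3.111, 0.003]
contact_force: [-3.6, -2.2, 9.3]
grip_width: 0.0554
```

Call:
drive_tool --commands '[{"linear":[0,0,-0.0005],"dr":[0,0,0],"jaw":0.4},{"linear":[0,0,0],"dr":[0,0,0],"jaw":0},{"linear":[0,0,0],"dr":[0,0,0],"jaw":0},{"linear":[0,0,0],"dr":[0,0,0],"jaw":0},{"linear":[0,0,-0.02],"dr":[0,0,0],"jaw":0},{"linear":[0,0,-0.045],"dr":[0,0,0],"jaw":0},{"linear":[0,0,-0.045],"dr":[0,0,0],"jaw":0}]'

```text
clock: 15.6
tcp_pos: [0.4539, 0.3331, 0.2009]
orientation: [-0.436, -3.108, 0.006]
contact_force: [0.5, 0.5, 0.0]
grip_width: 0.0852
```

```bash
python3 -c "
from h import *
plan([.560,-.0625,.18],16); snap('side','side2')"
```

```text
clock 15.6 tcp [0.4539 0.3331 0.2009] yaw 15.98 tilt [-0.0039 -0.0033] w 0.0852 F [0.5 0.5 0. ]
shift tool [-0.211  -0.351   0.0218] rows min 5.6
turn deg [-0.24 -0.16  0.02]
```

View pics/side2.png

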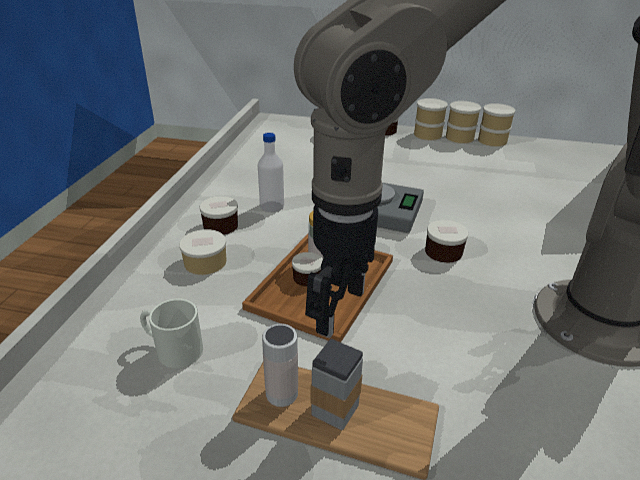

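Call:
drive_tool --commands '[{"linear":[-0.015,-0.025,0.0],"dr":[-0.2,-0.2,0],"jaw":0},{"linear":[-0.03,-0.05,0],"dr":[0,0,0],"jaw":0},{"linear":[-0.036,-0.06,0],"dr":[0,0,0],"jaw":0},{"linear":[-0.036,-0.06,0],"dr":[0,0,0],"jaw":0},{"linear":[-0.036,-0.06,0.0],"dr":[0,0,0],"jaw":0},{"linear":[-0.03,-0.05,0],"dr":[0,0,0],"jaw":0},{"linear":[-0.018,-0.03,0],"dr":[0,0,0],"jaw":0},{"linear":[-0.005,-0.008,0],"dr":[0,0,0],"jaw":0}]'

```text
clock: 16.65
tcp_pos: [0.5598, -0.0365, 0.2065]
orientation: [0.428, 3.099, 0.02]
contact_force: [1.1, 0.7, -0.6]
grip_width: 0.0854
```

```bash
python3 -c "
from h import *
plan([.560,-.0625,.145],16)"
```

```text
clock 16.65 tcp [ 0.5598 -0.0365  0.2065] yaw 15.71 tilt [0.015  0.0108] w 0.0854 F [ 1.1  0.7 -0.6]
shift tool [-0.0065 -0.0259  0.0612] rows min 1.0
turn deg [0.83 0.66 0.28]
```

Call:
drive_tool --commands '[{"linear":[-0.005,-0.018,0.01],"dr":[0.8,0.6,0.3],"jaw":0},{"linear":[0,-0.002,0.025],"dr":[0,0,0],"jaw":0},{"linear":[0,0,0.02],"dr":[0,0,0],"jaw":0},{"linear":[0,0,0],"dr":[0,0,0],"jaw":0},{"linear":[0,0,0],"dr":[0,0,0],"jaw":0}]'

```text
clock: 17.27
tcp_pos: [0.5587, -0.0545, 0.1476]
orientation: [-0.428, -3.109, 0.001]
contact_force: [-0.4, -0.2, 0.4]
grip_width: 0.0857
```

```bash
python3 -c "
from h import *
plan([.560,-.0625,.145],16)"
```

```text
clock 17.27 tcp [ 0.5587 -0.0545  0.1476] yaw 15.69 tilt [-0.0031 -0.    ] w 0.0857 F [-0.4 -0.2  0.4]
shift tool [-0.0034 -0.0074  0.0026] rows min 0.1
turn deg [-0.05 -0.17  0.31]
```

Call:
drive_tool --commands '[{"linear":[-0.003,-0.0075,0.002],"dr":[0,-0.1,0.3],"jaw":0},{"linear":[0,0,0],"dr":[0,0,0],"jaw":0},{"linear":[0,0,0],"dr":[0,0,0],"jaw":0}]'

```text
clock: 17.65
tcp_pos: [0.5606, -0.0627, 0.1471]
orientation: [0.436, 3.11, -0.0]
contact_force: [0.5, 0.3, 1.0]
grip_width: 0.0852
```

```bash
python3 -c "
from h import *
plan([.560,-.0625,.075],16); snap('wrist','w3')"
```

```text
clock 17.65 tcp [ 0.5606 -0.0627  0.1471] yaw 15.97 tilt [ 0.0013 -0.0003] w 0.0852 F [0.5 0.3 1. ]
shift tool [0.0008 0.     0.0721] rows min 1.2
turn deg [0.   0.08 0.03]
```

View pics/w3.png

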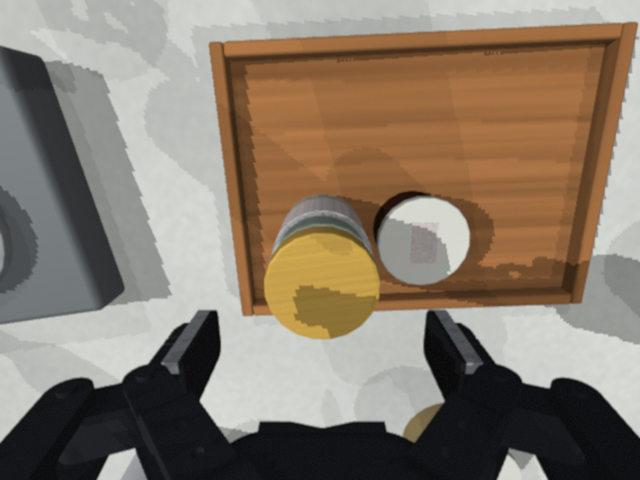

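Call:
drive_tool --commands '[{"linear":[0.0005,0,0.025],"dr":[0,0.1,0],"jaw":0},{"linear":[0.0005,0,0.03],"dr":[0,0.1,0],"jaw":0},{"linear":[0,0,0.016],"dr":[0,0,0],"jaw":0},{"linear":[0,0,0],"dr":[0,0,0],"jaw":0}]'

```text
clock: 18.2
tcp_pos: [0.5613, -0.0622, 0.0758]
orientation: [0.436, 3.11, 0.002]
contact_force: [0.2, -0.5, -0.0]
grip_width: 0.0852
```

```bash
python3 -c "
from h import *
plan([.560,-.0625,.075],16)
print('jar',onz('w3',321.5,282,.121),'tub',onz('w3',422.5,239,.05))"
```

```text
clock 18.2 tcp [ 0.5613 -0.0622  0.0758] yaw 15.95 tilt [0.0014 0.0012] w 0.0852 F [ 0.2 -0.5 -0. ]
shift tool [ 0.0012 -0.0006  0.0008] rows min 0.0
turn deg [0.09 0.06 0.05]
jar [ 0.55726132 -0.06252196  0.121     ] tub [0.57530592 0.00659737 0.05      ]
```

Call:
drive_tool --commands '[{"linear":[0.0015,-0.0005,0],"dr":[0.1,0.1,0],"jaw":0},{"linear":[0,0,0],"dr":[0,0,0],"jaw":0.3},{"linear":[0,0,0],"dr":[0,0,0],"jaw":1},{"linear":[0,0,0],"dr":[0,0,0],"jaw":1},{"linear":[0,0,0],"dr":[0,0,0],"jaw":1},{"linear":[0,0,0],"dr":[0,0,0],"jaw":1}]'

```text
clock: 18.95
tcp_pos: [0.5609, -0.0625, 0.0781]
orientation: [0.436, 3.109, 0.001]
contact_force: [0.8, -0.7, -1.9]
grip_width: 0.0624
```

```bash
python3 -c "
from h import *
plan([.560,-.0625,.075],16)"
```

```text
clock 18.95 tcp [ 0.5609 -0.0625  0.0781] yaw 15.96 tilt [0.0025 0.0001] w 0.0624 F [ 0.8 -0.7 -1.9]
shift tool [ 0.0009 -0.0003  0.0031] rows min 0.0
turn deg [0.04 0.13 0.04]
```

Call:
drive_tool --commands '[{"linear":[0,0,-0.015],"dr":[0,0,0],"jaw":1},{"linear":[0,0,-0.03],"dr":[0,0,0],"jaw":1},{"linear":[0,0,-0.05],"dr":[0,0,0],"jaw":1},{"linear":[0,0,-0.05],"dr":[0,0,0],"jaw":1},{"linear":[0,0,-0.01],"dr":[0,0,0],"jaw":1},{"linear":[0,0,0],"dr":[0,0,0],"jaw":1}]'

```text
clock: 19.7
tcp_pos: [0.558, -0.0624, 0.2386]
orientation: [-0.437, -3.109, -0.0]
contact_force: [0.5, -0.3, -5.6]
grip_width: 0.0625
```

```bash
python3 -c "
from h import *
plan([.363,.340,.24],16); snap('side','side3')"
```

```text
clock 19.7 tcp [ 0.558  -0.0624  0.2386] yaw 15.99 tilt [-0.0023  0.0005] w 0.0625 F [ 0.5 -0.3 -5.6]
shift tool [ 0.2984  0.3331 -0.0008] rows min 5.3
turn deg [-0.01 -0.13  0.01]
```

View pics/side3.png

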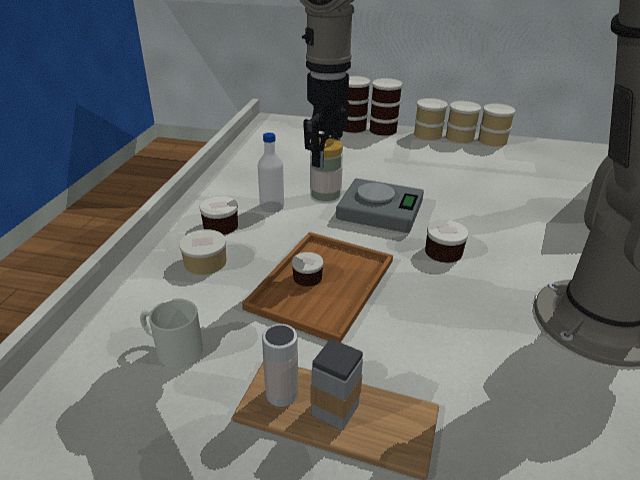

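Call:
drive_tool --commands '[{"linear":[0.02,0.022,0],"dr":[0,0,0],"jaw":1},{"linear":[0.042,0.047,0],"dr":[0,0,0],"jaw":1},{"linear":[0.052,0.058,0],"dr":[0,0,0],"jaw":1},{"linear":[0.052,0.058,0],"dr":[0,0,0],"jaw":1},{"linear":[0.052,0.058,0],"dr":[0,0,0],"jaw":1},{"linear":[0.042,0.047,0],"dr":[0,0,0],"jaw":1},{"linear":[0.02,0.022,0],"dr":[0,0,0],"jaw":1},{"linear":[0.005,0.005,0],"dr":[0,0,0],"jaw":1}]'

```text
clock: 20.75
tcp_pos: [0.3822, 0.2807, 0.2246]
orientation: [-0.439, -3.09, 0.029]
contact_force: [0.5, -0.5, -4.1]
grip_width: 0.0627
```

```bash
python3 -c "
from h import *
plan([.363,.340,.0871],16)"
```

```text
clock 20.75 tcp [0.3822 0.2807 0.2246] yaw 16.15 tilt [-0.0232 -0.0154] w 0.0627 F [ 0.5 -0.5 -4.1]
shift tool [0.0325 0.0545 0.1369] rows min 2.2
turn deg [-1.21 -1.03 -0.16]
```

Call:
drive_tool --commands '[{"linear":[0.013,0.025,0],"dr":[-1.2,-1.0,-0.1],"jaw":1},{"linear":[0.014,0.025,0],"dr":[0,0,0],"jaw":1},{"linear":[0.005,0.008,0.01],"dr":[0,0,0],"jaw":1},{"linear":[0,0,0.01],"dr":[0,0,0],"jaw":1},{"linear":[0,0,0.0],"dr":[0,0,0],"jaw":1}]'

```text
clock: 21.38
tcp_pos: [0.3674, 0.3385, 0.1968]
orientation: [-0.449, -3.105, 0.02]
contact_force: [-0.7, -0.2, -4.8]
grip_width: 0.0625
```

```bash
python3 -c "
from h import *
plan([.363,.340,.0871],16)"
```

```text
clock 21.38 tcp [0.3674 0.3385 0.1968] yaw 16.46 tilt [-0.0062 -0.0118] w 0.0625 F [-0.7 -0.2 -4.8]
shift tool [0.0044 0.0017 0.1097] rows min 1.8
turn deg [-0.75 -0.15 -0.46]
```

Call:
drive_tool --commands '[{"linear":[0.004,0.003,0.02],"dr":[-0.7,-0.1,-0.4],"jaw":1},{"linear":[0.002,0.003,0.035],"dr":[0,0,0],"jaw":1},{"linear":[0,0,0.03],"dr":[0,0,0],"jaw":1},{"linear":[0,0,0.005],"dr":[0,0,0],"jaw":1},{"linear":[0,0,0],"dr":[0,0,0],"jaw":1}]'

```text
clock: 22.0
tcp_pos: [0.3671, 0.3411, 0.1059]
orientation: [0.451, 3.107, -0.0]
contact_force: [0.0, 0.2, -4.9]
grip_width: 0.0628
```

```bash
python3 -c "
from h import *
plan([.363,.340,.0871],16)"
```

```text
clock 22.0 tcp [0.3671 0.3411 0.1059] yaw 16.52 tilt [ 0.0015 -0.0004] w 0.0628 F [ 0.   0.2 -4.9]
shift tool [ 0.0037 -0.0022  0.0188] rows min 0.3
turn deg [-0.    0.09 -0.52]
```

Call:
drive_tool --commands '[{"linear":[0.003,0,0.008],"dr":[0,0.1,-0.5],"jaw":1},{"linear":[0,0,0.006],"dr":[0,0,0],"jaw":1},{"linear":[0,0,0.003],"dr":[0,0,0],"jaw":1},{"linear":[0,0,0.002],"dr":[0,0,0],"jaw":1}]'

```text
clock: 22.5
tcp_pos: [0.3656, 0.3434, 0.0885]
orientation: [0.437, 3.109, 0.007]
contact_force: [0.6, 0.1, -3.8]
grip_width: 0.0624
```

```bash
python3 -c "
from h import *
plan([.363,.340,.0871],16)"
```

```text
clock 22.5 tcp [0.3656 0.3434 0.0885] yaw 16.01 tilt [0.0027 0.0042] w 0.0624 F [ 0.6  0.1 -3.8]
shift tool [ 0.0016 -0.004   0.0013] rows min 0.1
turn deg [ 0.28  0.08 -0.01]
```

Call:
drive_tool --commands '[{"linear":[0,0,0.002],"dr":[0.2,0,0],"jaw":1},{"linear":[0,0,0.001],"dr":[0,0,0],"jaw":1}]'

```text
clock: 22.75
tcp_pos: [0.3659, 0.3434, 0.087]
orientation: [0.438, 3.11, 0.002]
contact_force: [-4.9, -4.7, 15.4]
grip_width: 0.0627
```

Call:
drive_tool --commands '[{"linear":[0,0,-0.0008],"dr":[0,0,0],"jaw":0.3},{"linear":[0,0,0],"dr":[0,0,0],"jaw":0},{"linear":[0,0,0],"dr":[0,0,0],"jaw":0},{"linear":[0,0,0],"dr":[0,0,0],"jaw":0},{"linear":[0,0,-0.02],"dr":[0,0,0],"jaw":0},{"linear":[0,0,-0.045],"dr":[0,0,0],"jaw":0},{"linear":[0,0,-0.055],"dr":[0,0,0],"jaw":0}]'

```text
clock: 23.62
tcp_pos: [0.365, 0.3426, 0.2083]
orientation: [-0.438, -3.11, 0.006]
contact_force: [-0.3, 0.9, -1.4]
grip_width: 0.0854
```

```bash
python3 -c "
from h import *
plan([.577,.008,.15],16)"
```

```text
clock 23.62 tcp [0.365  0.3426 0.2083] yaw 16.02 tilt [-0.0014 -0.0037] w 0.0854 F [-0.3  0.9 -1.4]
shift tool [-0.2962 -0.2629  0.0592] rows min 4.7
turn deg [-0.23 -0.02 -0.02]
```

Call:
drive_tool --commands '[{"linear":[-0.022,-0.02,0],"dr":[-0.2,0,0],"jaw":0},{"linear":[-0.044,-0.039,0],"dr":[0,0,0],"jaw":0},{"linear":[-0.055,-0.05,0],"dr":[0,0,0],"jaw":0},{"linear":[-0.055,-0.05,0],"dr":[0,0,0],"jaw":0},{"linear":[-0.05,-0.046,0],"dr":[0,0,0],"jaw":0},{"linear":[-0.04,-0.038,0],"dr":[0,0,0],"jaw":0},{"linear":[-0.018,-0.016,0],"dr":[0,0,0],"jaw":0},{"linear":[-0.004,-0.004,0],"dr":[0,0,0],"jaw":0}]'

```text
clock: 24.62
tcp_pos: [0.5631, 0.0319, 0.2134]
orientation: [0.428, 3.102, 0.019]
contact_force: [-0.7, 0.5, -0.0]
grip_width: 0.0855
```

```bash
python3 -c "
from h import *
plan([.577,.008,.13],16)"
```

```text
clock 24.62 tcp [0.5631 0.0319 0.2134] yaw 15.7 tilt [0.0114 0.0104] w 0.0855 F [-0.7  0.5 -0. ]
shift tool [-0.0192 -0.0203  0.0833] rows min 1.3
turn deg [0.75 0.46 0.29]
```

Call:
drive_tool --commands '[{"linear":[-0.01,-0.013,0.02],"dr":[0.7,0.4,0.3],"jaw":0},{"linear":[-0.004,-0.003,0.035],"dr":[0,0,0],"jaw":0},{"linear":[0,0,0.025],"dr":[0,0,0],"jaw":0},{"linear":[0,0,0],"dr":[0,0,0],"jaw":0},{"linear":[0,0,0],"dr":[0,0,0],"jaw":0}]'

```text
clock: 25.25
tcp_pos: [0.5723, 0.0185, 0.1325]
orientation: [0.428, 3.111, 0.006]
contact_force: [0.7, 0.1, -0.1]
grip_width: 0.0854
```

```bash
python3 -c "
from h import *
plan([.577,.008,.13],16);snap('wrist','w4')"
```

```text
clock 25.25 tcp [0.5723 0.0185 0.1325] yaw 15.66 tilt [0.0019 0.0037] w 0.0854 F [ 0.7  0.1 -0.1]
shift tool [-0.0074 -0.0088  0.0024] rows min 0.1
turn deg [0.23 0.05 0.34]
```

View pics/w4.png

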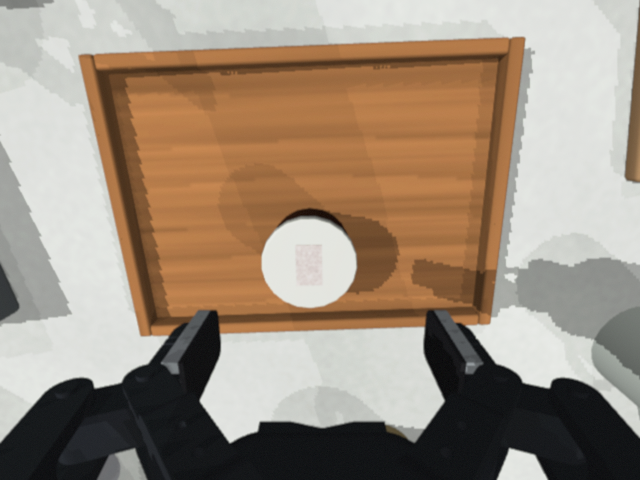

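```bash
python3 -c "
from h import *
print(onz('w4',309,262,.05)); print(tri(('w4',309,262),('w1',205+416/4,190+346/4),('top0',225+374/4,160+228/4)))"
```

```text
[0.57643828 0.008019   0.05      ]
(array([0.57687292, 0.00784917, 0.04893547]), [array([-0.01212724,  0.08741104]), array([-0.21388241, -0.09005826]), array([-0.12899044, -0.06586897])])
```

Call:
drive_tool --commands '[{"linear":[-0.006,-0.0095,0.005],"dr":[0.2,0,0.3],"jaw":0},{"linear":[0,0,0.01],"dr":[0,0,0],"jaw":0},{"linear":[0,0,0.02],"dr":[0,0,0],"jaw":0},{"linear":[0,0,0],"dr":[0,0,0],"jaw":0},{"linear":[0,0,0],"dr":[0,0,0],"jaw":0}]'

```text
clock: 25.92
tcp_pos: [0.5775, 0.0071, 0.0983]
orientation: [0.436, 3.106, 0.003]
contact_force: [-0.6, -0.7, -0.2]
grip_width: 0.0854
```

```bash
python3 -c "
from h import *
plan([.577,.008,.014],16)"
```

```text
clock 25.93 tcp [0.5775 0.0071 0.0983] yaw 16.0 tilt [0.0053 0.0011] w 0.0854 F [-0.6 -0.7 -0.2]
shift tool [0.0011 0.0006 0.0843] rows min 1.3
turn deg [0.15 0.27 0.  ]
```

Call:
drive_tool --commands '[{"linear":[0.001,0.0005,0.025],"dr":[0.1,0.3,0],"jaw":0},{"linear":[0.001,0,0.035],"dr":[0,0.1,0],"jaw":0},{"linear":[0,0,0.018],"dr":[0,0,0],"jaw":0},{"linear":[0,0,0],"dr":[0,0,0],"jaw":0},{"linear":[0,0,0],"dr":[0,0,0],"jaw":0}]'

```text
clock: 26.55
tcp_pos: [0.5798, 0.0086, 0.0225]
orientation: [0.436, 3.106, 0.005]
contact_force: [-0.1, -0.3, -0.1]
grip_width: 0.0856
```

```bash
python3 -c "
from h import *
plan([.577,.008,.014],16)"
```

```text
clock 26.55 tcp [0.5798 0.0086 0.0225] yaw 16.0 tilt [0.0054 0.0027] w 0.0856 F [-0.1 -0.3 -0.1]
shift tool [ 0.0025 -0.0013  0.0085] rows min 0.1
turn deg [0.24 0.26 0.  ]
```

Call:
drive_tool --commands '[{"linear":[0.0025,-0.001,0.009],"dr":[0.2,0.3,0],"jaw":0},{"linear":[0,0,0],"dr":[0,0,0],"jaw":0.3},{"linear":[0,0,0],"dr":[0,0,0],"jaw":1},{"linear":[0,0,0],"dr":[0,0,0],"jaw":1},{"linear":[0,0,0],"dr":[0,0,0],"jaw":1},{"linear":[0,0,0],"dr":[0,0,0],"jaw":1}]' --force 40

```text
clock: 27.3
tcp_pos: [0.5783, 0.0084, 0.0156]
orientation: [0.437, 3.109, 0.003]
contact_force: [0.1, -1.0, -1.4]
grip_width: 0.0641
```

```bash
python3 -c "
from h import *
plan([.577,.008,.014],16)"
```

```text
clock 27.3 tcp [0.5783 0.0084 0.0156] yaw 16.01 tilt [0.0024 0.0015] w 0.0641 F [ 0.1 -1.  -1.4]
shift tool [ 0.0012 -0.0007  0.0016] rows min 0.0
turn deg [ 0.12  0.11 -0.01]
```

Call:
drive_tool --commands '[{"linear":[0,0,-0.015],"dr":[0,0,0],"jaw":1},{"linear":[0,0,-0.04],"dr":[0,0,0],"jaw":1},{"linear":[0,0,-0.055],"dr":[0,0,0],"jaw":1},{"linear":[0,0,-0.05],"dr":[0,0,0],"jaw":1},{"linear":[0,0,0],"dr":[0,0,0],"jaw":1}]'

```text
clock: 27.92
tcp_pos: [0.578, 0.0077, 0.1836]
orientation: [0.439, 3.108, 0.003]
contact_force: [0.1, -0.1, -3.0]
grip_width: 0.0643
```

```bash
python3 -c "
from h import *
plan([.478,-.318,.17],16);snap('wrist','w5');snap('side','side5')
print(tri(('top0',483,268),('side0',376,193.5),('w1',39.5,271.5)))
c=cv2.imread('pics/top0.png')[220:330,425:530];cv2.imwrite('pics/top0s.png',cv2.resize(c,None,fx=5,fy=5,interpolation=cv2.INTER_CUBIC))"
```

```text
clock 27.93 tcp [0.578  0.0077 0.1836] yaw 16.06 tilt [0.003  0.0016] w 0.0643 F [ 0.1 -0.1 -3. ]
shift tool [ 0.006  -0.3407  0.0127] rows min 5.5
turn deg [ 0.14  0.14 -0.06]
(array([ 0.47796733, -0.32213   ,  0.04718949]), [array([0.58148903, 0.11810838]), array([-0.13469646, -0.60805912]), array([ 2.06502678, -1.04552295])])
```

View pics/top0s.png

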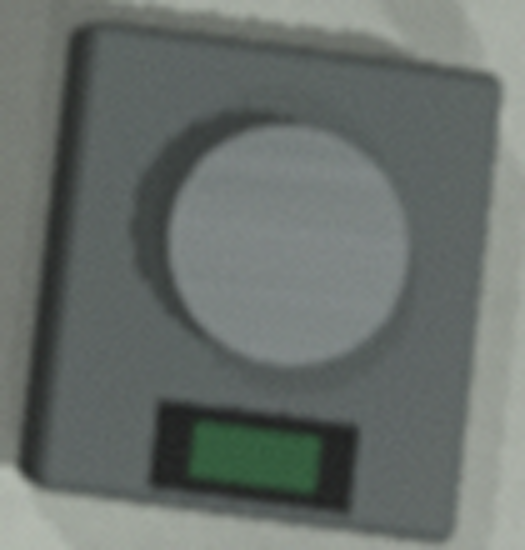

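View pics/w5.png

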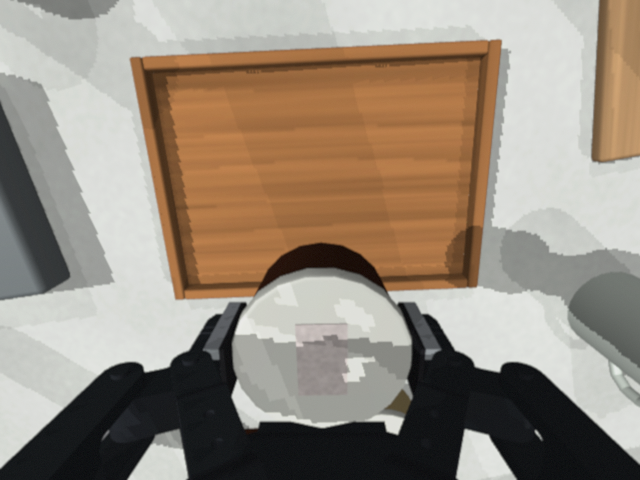

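View pics/side5.png

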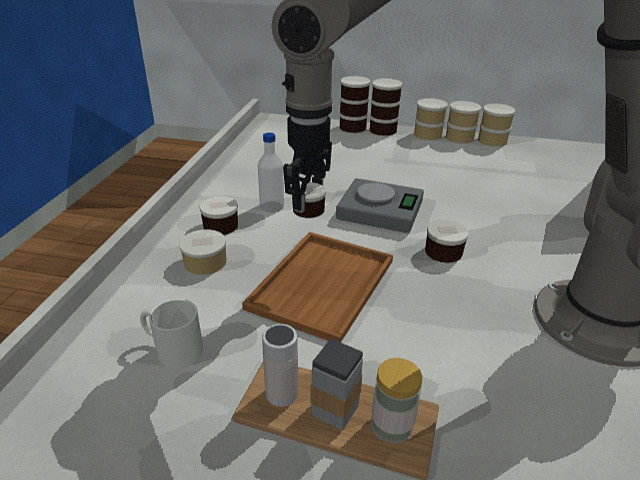

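Call:
drive_tool --commands '[{"linear":[0,-0.022,0],"dr":[0.1,0.1,0],"jaw":1},{"linear":[0,-0.045,0],"dr":[0,0,0],"jaw":1},{"linear":[0,-0.06,0],"dr":[0,0,0],"jaw":1},{"linear":[0.001,-0.06,0],"dr":[0,0,0],"jaw":1},{"linear":[0.002,-0.06,0],"dr":[0,0,0],"jaw":1},{"linear":[0.002,-0.045,0],"dr":[0,0,0],"jaw":1},{"linear":[0,-0.02,0],"dr":[0,0,0],"jaw":1},{"linear":[0,0,0],"dr":[0,0,0],"jaw":1}]'

```text
clock: 29.02
tcp_pos: [0.468, -0.3054, 0.1705]
orientation: [-0.444, -3.081, 0.009]
contact_force: [0.1, 0.8, -2.2]
grip_width: 0.0641
```

```bash
python3 -c "
from h import *
plan([.477,-.318,.12],16)"
```

```text
clock 29.02 tcp [ 0.468  -0.3054  0.1705] yaw 16.41 tilt [-0.0293 -0.0014] w 0.0641 F [ 0.1  0.8 -2.2]
shift tool [-0.0136 -0.0091  0.0503] rows min 0.8
turn deg [-0.55 -1.59 -0.42]
```

Call:
drive_tool --commands '[{"linear":[-0.006,-0.006,0.005],"dr":[-0.5,-1.6,-0.4],"jaw":1},{"linear":[-0.002,0,0.015],"dr":[0,0,0],"jaw":1},{"linear":[0,0,0.015],"dr":[0,0,0],"jaw":1},{"linear":[0,0,0],"dr":[0,0,0],"jaw":1},{"linear":[0,0,0],"dr":[0,0,0],"jaw":1}]'

```text
clock: 29.65
tcp_pos: [0.4726, -0.3086, 0.1298]
orientation: [-0.43, -3.104, -0.005]
contact_force: [0.2, 0.1, -1.1]
grip_width: 0.0643
```

```bash
python3 -c "
from h import *
plan([.477,-.318,.12],16); snap('wrist','w6')"
```

```text
clock 29.65 tcp [ 0.4726 -0.3086  0.1298] yaw 15.79 tilt [-0.0071  0.0039] w 0.0643 F [ 0.2  0.1 -1.1]
shift tool [-0.0069 -0.0078  0.0097] rows min 0.2
turn deg [ 0.1  -0.45  0.21]
```

View pics/w6.png

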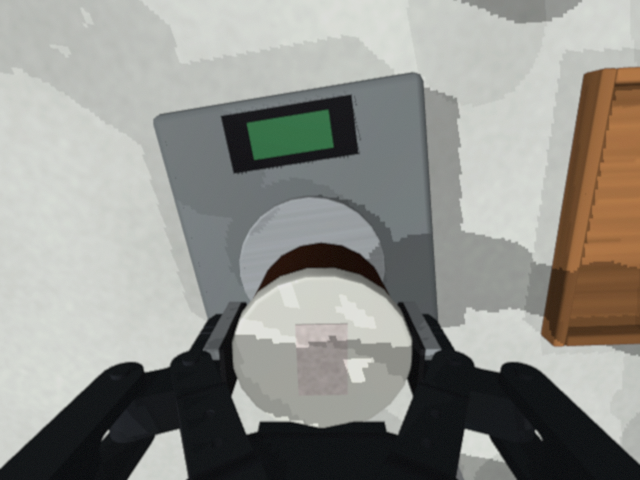

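```bash
python3 -c "
from h import *
print(onz('w6',312,266,.058)); print(proj('w6',[.4765,-.3185,.058]))
for c in ([.4765,-.3185],[.472,-.318]):
  P=np.array([proj('w6',[c[0]+.048*np.cos(a),c[1]+.048*np.sin(a),.058]) for a in np.linspace(0,6.28,180)]); print(P.min(0),P.max(0))"
```

```text
[ 0.4755105  -0.31656192  0.058     ]
[309.56433685 268.13309664]
[235.51474679 194.51256839] [383.47952035 333.09182585]
[233.84933806 187.15985659] [382.68832112 327.37267642]
```

Call:
drive_tool --commands '[{"linear":[-0.005,-0.008,0.004],"dr":[0.1,-0.4,0.2],"jaw":1},{"linear":[0,0,0.01],"dr":[0,0,0],"jaw":1},{"linear":[0,0,0.015],"dr":[0,0,0],"jaw":1},{"linear":[0,0,0],"dr":[0,0,0],"jaw":1}]'

```text
clock: 30.2
tcp_pos: [0.4758, -0.3184, 0.0992]
orientation: [0.437, 3.11, -0.0]
contact_force: [-0.1, -1.3, -1.6]
grip_width: 0.0639
```

```bash
python3 -c "
from h import *
plan([.477,-.318,.0676],16)"
```

```text
clock 30.2 tcp [ 0.4758 -0.3184  0.0992] yaw 16.0 tilt [ 0.0006 -0.0003] w 0.0639 F [-0.1 -1.3 -1.6]
shift tool [-0.0011  0.0007  0.0316] rows min 0.5
turn deg [-0.    0.04  0.  ]
```

Plate centre ≈ (0.476, −0.318) from both views; the tub is above it. Lower.

Call:
drive_tool --commands '[{"linear":[0,0.001,0.014],"dr":[0,0,0],"jaw":1},{"linear":[0,0,0.008],"dr":[0,0,0],"jaw":1},{"linear":[0,0,0.004],"dr":[0,0,0],"jaw":1},{"linear":[0,0,0.002],"dr":[0,0,0],"jaw":1},{"linear":[0,0,0],"dr":[0,0,0],"jaw":1}]'

```text
clock: 30.82
tcp_pos: [0.4761, -0.3172, 0.0691]
orientation: [0.437, 3.111, -0.0]
contact_force: [-0.1, 0.6, -1.0]
grip_width: 0.0644
```

```bash
python3 -c "
from h import *
plan([.476,-.318,.0676],16)"
```

```text
clock 30.82 tcp [ 0.4761 -0.3172  0.0691] yaw 15.98 tilt [ 0.0003 -0.0001] w 0.0644 F [-0.1  0.6 -1. ]
shift tool [-0.0001 -0.0008  0.0015] rows min 0.0
turn deg [-0.    0.02  0.02]
```

Call:
drive_tool --commands '[{"linear":[0,0,0.0015],"dr":[0,0,0],"jaw":1},{"linear":[0,0,0.001],"dr":[0,0,0],"jaw":1},{"linear":[0,0,0],"dr":[0,0,0],"jaw":1}]'

```text
clock: 31.2
tcp_pos: [0.4765, -0.3176, 0.0677]
orientation: [0.437, 3.109, -0.0]
contact_force: [0.1, -1.0, -2.0]
grip_width: 0.0641
```

Call:
drive_tool --commands '[{"linear":[0,0,0.002],"dr":[0,0,0],"jaw":1},{"linear":[0,0,0.001],"dr":[0,0,0],"jaw":1}]'

```text
clock: 31.45
tcp_pos: [0.4766, -0.3177, 0.0674]
orientation: [0.438, 3.108, 0.003]
contact_force: [-3.9, 2.8, 8.7]
grip_width: 0.0645
```

Call:
drive_tool --commands '[{"linear":[0,0,-0.0005],"dr":[0,0,0],"jaw":0.2},{"linear":[0,0,0],"dr":[0,0,0],"jaw":0},{"linear":[0,0,0],"dr":[0,0,0],"jaw":0},{"linear":[0,0,0],"dr":[0,0,0],"jaw":0},{"linear":[0,0,-0.02],"dr":[0,0,0],"jaw":0},{"linear":[0,0,-0.045],"dr":[0,0,0],"jaw":0},{"linear":[0,0,-0.055],"dr":[0,0,0],"jaw":0},{"linear":[0,0,-0.03],"dr":[0,0,0],"jaw":0}]'

```text
clock: 32.45
tcp_pos: [0.4754, -0.3181, 0.2239]
orientation: [0.44, 3.11, 0.002]
contact_force: [0.8, 0.4, -0.4]
grip_width: 0.0853
```

```bash
python3 -c "
from h import *
plan([.366,.3433,.2],16); snap('wrist','w7');snap('side','side7');snap('top','top7')"
```

```text
clock 32.45 tcp [ 0.4754 -0.3181  0.2239] yaw 16.09 tilt [0.0007 0.0013] w 0.0853 F [ 0.8  0.4 -0.4]
shift tool [0.2884 0.6051 0.0247] rows min 9.7
turn deg [ 0.08  0.02 -0.09]
```

View pics/w7.png

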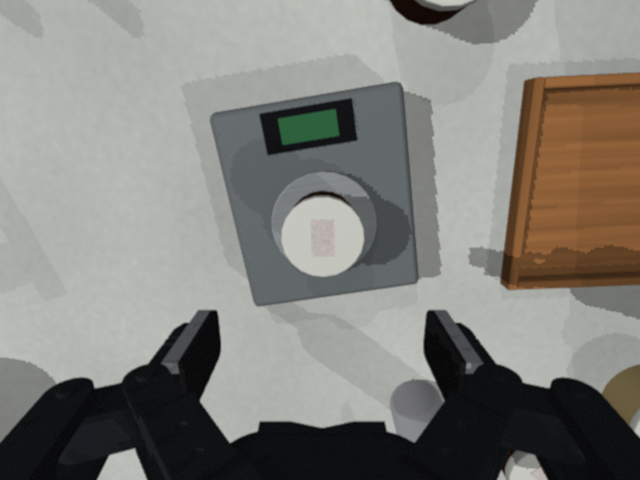

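View pics/top7.png

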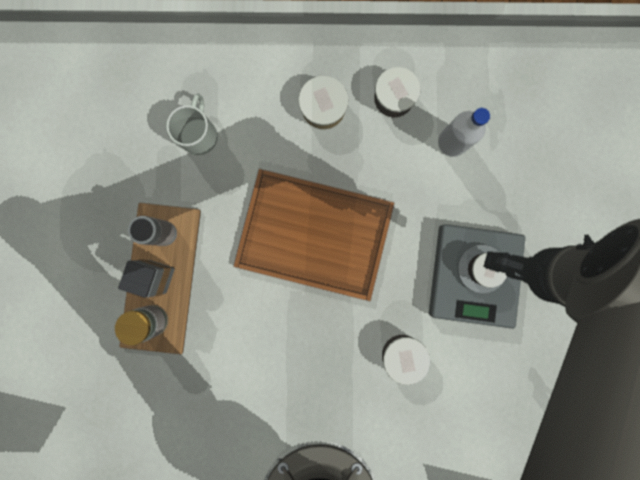

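```bash
python3 -c "
from h import *
print(onz('w7',322.5,236,.102))
for n,p in [('jar',(322,0))]: pass
c=cv2.imread('pics/top7.png')[190:365,100:220];cv2.imwrite('pics/top7b.png',cv2.resize(c,None,fx=4,fy=4,interpolation=cv2.INTER_CUBIC))"
```

```text
[ 0.4754057  -0.31797641  0.102     ]
```

Call:
drive_tool --commands '[{"linear":[0,0.025,0],"dr":[0,0,0],"jaw":0},{"linear":[0,0.05,0],"dr":[0,0,0],"jaw":0},{"linear":[0,0.06,0],"dr":[0,0,0],"jaw":0},{"linear":[0,0.06,0],"dr":[0,0,0],"jaw":0},{"linear":[0.005,0.06,0],"dr":[0,0,0],"jaw":0},{"linear":[0.02,0.055,0],"dr":[0,0,0],"jaw":0},{"linear":[0.04,0.045,0],"dr":[0,0,0],"jaw":0},{"linear":[0.05,0.045,0],"dr":[0,0,0],"jaw":0}]'

```text
clock: 33.6
tcp_pos: [0.4779, 0.1007, 0.2185]
orientation: [-0.455, -3.102, 0.006]
contact_force: [-0.1, 1.3, 0.4]
grip_width: 0.0856
```

```bash
python3 -c "
from h import *
plan([.366,.3434,.2],16)"
```

```text
clock 33.6 tcp [0.4779 0.1007 0.2185] yaw 16.68 tilt [-0.0066 -0.003 ] w 0.0856 F [-0.1  1.3  0.4]
shift tool [0.1767 0.2005 0.0186] rows min 3.2
turn deg [-0.27 -0.32 -0.69]
```

View pics/top7b.png

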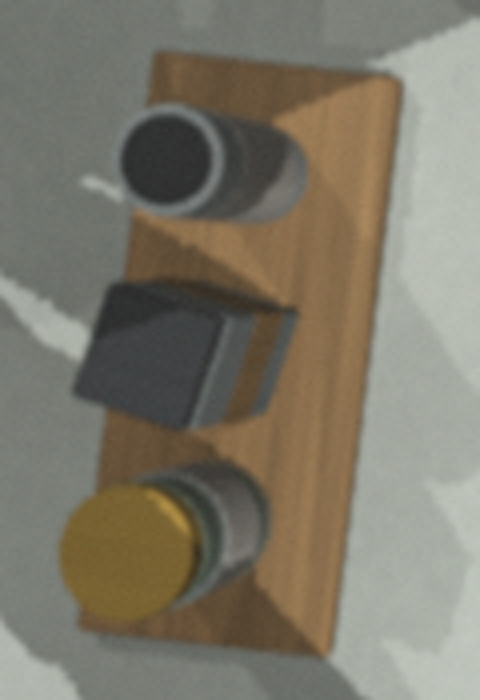

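Call:
drive_tool --commands '[{"linear":[0.05,0.05,0],"dr":[-0.2,-0.3,-0.6],"jaw":0},{"linear":[0.05,0.055,0],"dr":[0,0,0],"jaw":0},{"linear":[0.035,0.04,0],"dr":[0,0,0],"jaw":0},{"linear":[0.015,0.02,0],"dr":[0,0,0],"jaw":0},{"linear":[0.005,0.005,0],"dr":[0,0,0],"jaw":0},{"linear":[0,0,0],"dr":[0,0,0],"jaw":0}]'

```text
clock: 34.35
tcp_pos: [0.3782, 0.2921, 0.2151]
orientation: [-0.425, -3.107, 0.011]
contact_force: [0.1, -0.7, -0.4]
grip_width: 0.0851
```

```bash
python3 -c "
from h import *
plan([.366,.3434,.155],16)"
```

```text
clock 34.35 tcp [0.3782 0.2921 0.2151] yaw 15.59 tilt [-0.007  -0.0064] w 0.0851 F [ 0.1 -0.7 -0.4]
shift tool [0.0252 0.0466 0.0599] rows min 1.0
turn deg [-0.46 -0.29  0.4 ]
```

Call:
drive_tool --commands '[{"linear":[0.015,0.025,0.005],"dr":[-0.4,-0.3,0.4],"jaw":0},{"linear":[0.01,0.017,0.015],"dr":[0,0,0],"jaw":0},{"linear":[0,0.002,0.02],"dr":[0,0,0],"jaw":0},{"linear":[0,0,0.01],"dr":[0,0,0],"jaw":0},{"linear":[0,0,0],"dr":[0,0,0],"jaw":0}]'

```text
clock: 34.98
tcp_pos: [0.3691, 0.3361, 0.1613]
orientation: [0.452, 3.109, -0.009]
contact_force: [0.4, -0.0, 0.8]
grip_width: 0.0853
```

```bash
python3 -c "
from h import *
plan([.366,.3434,.155],16)"
```

```text
clock 34.98 tcp [0.3691 0.3361 0.1613] yaw 16.56 tilt [-0.0005 -0.0055] w 0.0853 F [ 0.4 -0.   0.8]
shift tool [0.005  0.0062 0.0063] rows min 0.1
turn deg [-0.31  0.06 -0.56]
```

Call:
drive_tool --commands '[{"linear":[0.005,0.006,0.004],"dr":[-0.3,0,-0.5],"jaw":0},{"linear":[0,0,0],"dr":[0,0,0],"jaw":0},{"linear":[0,0,0],"dr":[0,0,0],"jaw":0}]'

```text
clock: 35.35
tcp_pos: [0.3667, 0.3436, 0.158]
orientation: [0.439, 3.109, 0.002]
contact_force: [0.4, 0.6, 0.9]
grip_width: 0.0853
```

```bash
python3 -c "
from h import *
plan([.366,.3434,.083],16); snap('wrist','w8')"
```

```text
clock 35.35 tcp [0.3667 0.3436 0.158 ] yaw 16.09 tilt [0.0022 0.0012] w 0.0853 F [0.4 0.6 0.9]
shift tool [ 0.0008 -0.0005  0.075 ] rows min 1.2
turn deg [ 0.1   0.1  -0.09]
```

View pics/w8.png

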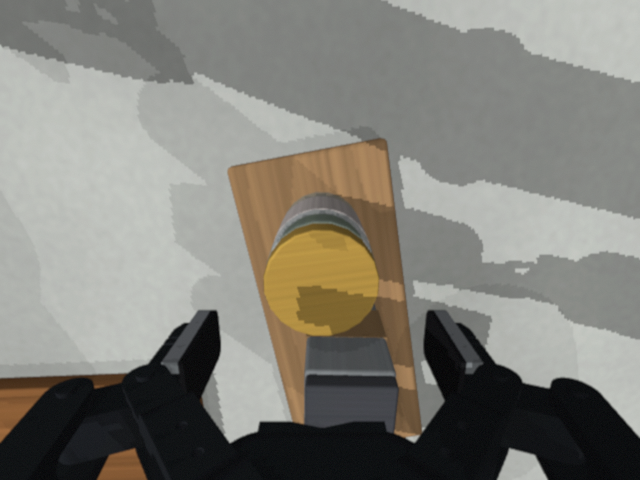

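Call:
drive_tool --commands '[{"linear":[0.001,-0.0005,0.025],"dr":[0.1,0.1,0],"jaw":0},{"linear":[0.0005,0,0.03],"dr":[0,0.1,0],"jaw":0},{"linear":[0,0,0.018],"dr":[0,0,0],"jaw":0},{"linear":[0,0,0],"dr":[0,0,0],"jaw":0},{"linear":[0,0,0],"dr":[0,0,0],"jaw":0}]'

```text
clock: 36.02
tcp_pos: [0.3667, 0.3455, 0.0859]
orientation: [0.44, 3.11, 0.008]
contact_force: [-0.4, 0.1, 1.0]
grip_width: 0.0854
```

```bash
python3 -c "
from h import *
plan([.366,.3434,.084],16)"
```

```text
clock 36.02 tcp [0.3667 0.3455 0.0859] yaw 16.1 tilt [0.0016 0.0051] w 0.0854 F [-0.4  0.1  1. ]
shift tool [ 0.0001 -0.0022  0.0018] rows min 0.0
turn deg [ 0.31  0.01 -0.1 ]
```

Call:
drive_tool --commands '[{"linear":[0,-0.002,0.002],"dr":[0.3,0,-0.1],"jaw":0},{"linear":[0,0,0],"dr":[0,0,0],"jaw":0.2},{"linear":[0,0,0],"dr":[0,0,0],"jaw":1},{"linear":[0,0,0],"dr":[0,0,0],"jaw":1},{"linear":[0,0,0],"dr":[0,0,0],"jaw":1},{"linear":[0,0,0],"dr":[0,0,0],"jaw":1}]' --force 50

```text
clock: 36.78
tcp_pos: [0.3668, 0.344, 0.0858]
orientation: [0.437, 3.109, 0.004]
contact_force: [0.5, -0.3, -1.2]
grip_width: 0.063
```

```bash
python3 -c "
from h import *
plan([.366,.3434,.083],16)"
```

```text
clock 36.77 tcp [0.3668 0.344  0.0858] yaw 15.99 tilt [0.0019 0.0022] w 0.063 F [ 0.5 -0.3 -1.2]
shift tool [ 0.0006 -0.0009  0.0028] rows min 0.0
turn deg [0.15 0.07 0.01]
```

Call:
drive_tool --commands '[{"linear":[0,0,-0.015],"dr":[0,0,0],"jaw":1},{"linear":[0,0,-0.04],"dr":[0,0,0],"jaw":1},{"linear":[0,0,-0.05],"dr":[0,0,0],"jaw":1},{"linear":[0,0,-0.04],"dr":[0,0,0],"jaw":1},{"linear":[-0.02,-0.022,-0.01],"dr":[0,0,0],"jaw":1},{"linear":[-0.042,-0.047,0],"dr":[0,0,0],"jaw":1},{"linear":[-0.052,-0.058,0],"dr":[0,0,0],"jaw":1},{"linear":[-0.052,-0.058,0],"dr":[0,0,0],"jaw":1}]'

```text
clock: 37.78
tcp_pos: [0.4612, 0.1465, 0.2495]
orientation: [0.418, 3.112, 0.005]
contact_force: [0.7, 0.7, -4.3]
grip_width: 0.0627
```

```bash
python3 -c "
from h import *
plan([.5616,-.0627,.2],16)"
```

```text
clock 37.77 tcp [0.4612 0.1465 0.2495] yaw 15.31 tilt [0.0019 0.0032] w 0.0627 F [ 0.7  0.7 -4.3]
shift tool [-0.1521 -0.1754  0.049 ] rows min 2.8
turn deg [0.21 0.05 0.69]
```

Call:
drive_tool --commands '[{"linear":[-0.05,-0.055,0],"dr":[0.2,0,0.6],"jaw":1},{"linear":[-0.045,-0.052,0],"dr":[0,0,0],"jaw":1},{"linear":[-0.03,-0.035,0.0],"dr":[0,0,0],"jaw":1},{"linear":[-0.01,-0.012,0],"dr":[0,0,0],"jaw":1},{"linear":[0,0,0],"dr":[0,0,0],"jaw":1},{"linear":[0,0,0],"dr":[0,0,0],"jaw":1}]'

```text
clock: 38.52
tcp_pos: [0.5397, -0.0298, 0.2524]
orientation: [0.449, 3.109, 0.001]
contact_force: [0.5, 1.2, -4.7]
grip_width: 0.0627
```

```bash
python3 -c "
from h import *
plan([.5616,-.0627,.12],16)"
```

```text
clock 38.52 tcp [ 0.5397 -0.0298  0.2524] yaw 16.43 tilt [0.0008 0.0006] w 0.0627 F [ 0.5  1.2 -4.7]
shift tool [-0.0303 -0.0255  0.1323] rows min 2.1
turn deg [ 0.05  0.03 -0.43]
```

Call:
drive_tool --commands '[{"linear":[-0.02,-0.016,0.02],"dr":[0,0,-0.3],"jaw":1},{"linear":[-0.008,-0.006,0.04],"dr":[0,0,0],"jaw":1},{"linear":[0,0,0.04],"dr":[0,0,0],"jaw":1},{"linear":[0,0,0.02],"dr":[0,0,0],"jaw":1},{"linear":[0,0,0],"dr":[0,0,0],"jaw":1},{"linear":[0,0,0],"dr":[0,0,0],"jaw":1}]'

```text
clock: 39.28
tcp_pos: [0.5613, -0.0478, 0.1312]
orientation: [0.417, 3.113, 0.011]
contact_force: [-0.7, -0.4, -3.9]
grip_width: 0.0624
```

```bash
python3 -c "
from h import *
plan([.5616,-.0627,.077],16)"
```

```text
clock 39.27 tcp [ 0.5613 -0.0478  0.1312] yaw 15.25 tilt [0.0022 0.007 ] w 0.0624 F [-0.7 -0.4 -3.9]
shift tool [-0.0042 -0.0147  0.0541] rows min 0.9
turn deg [0.42 0.02 0.75]
```

Call:
drive_tool --commands '[{"linear":[-0.004,-0.0145,0.005],"dr":[0.4,0,0.7],"jaw":1},{"linear":[0,0,0.01],"dr":[0,0,0],"jaw":1},{"linear":[0,0,0.015],"dr":[0,0,0],"jaw":1},{"linear":[0,0,0],"dr":[0,0,0],"jaw":1},{"linear":[0,0,0],"dr":[0,0,0],"jaw":1}]'

```text
clock: 39.9
tcp_pos: [0.5628, -0.0635, 0.1011]
orientation: [0.436, 3.107, 0.002]
contact_force: [0.2, -0.2, -5.2]
grip_width: 0.0622
```

```bash
python3 -c "
from h import *
plan([.5616,-.0627,.077],16)"
```

```text
clock 39.9 tcp [ 0.5628 -0.0635  0.1011] yaw 15.97 tilt [0.0039 0.0004] w 0.0622 F [ 0.2 -0.2 -5.2]
shift tool [0.0015 0.0004 0.0241] rows min 0.4
turn deg [0.09 0.21 0.03]
```

Call:
drive_tool --commands '[{"linear":[0.002,0,0.008],"dr":[0.1,0.3,0],"jaw":1},{"linear":[0,0,0.008],"dr":[0,0,0],"jaw":1},{"linear":[0,0,0.004],"dr":[0,0,0],"jaw":1},{"linear":[0,0,0],"dr":[0,0,0],"jaw":1},{"linear":[0,0,0],"dr":[0,0,0],"jaw":1}]'

```text
clock: 40.52
tcp_pos: [0.561, -0.0626, 0.0798]
orientation: [-0.436, -3.11, -0.0]
contact_force: [0.1, 0.6, -4.0]
grip_width: 0.0625
```

```bash
python3 -c "
from h import *
plan([.5616,-.0627,.077],16)"
```

```text
clock 40.52 tcp [ 0.561  -0.0626  0.0798] yaw 15.95 tilt [-0.0017  0.0003] w 0.0625 F [ 0.1  0.6 -4. ]
shift tool [-0.0006  0.0001  0.0028] rows min 0.0
turn deg [-0.01 -0.1   0.05]
```

Call:
drive_tool --commands '[{"linear":[-0.0005,0,0.002],"dr":[0,-0.1,0],"jaw":1},{"linear":[0,0,0.001],"dr":[0,0,0],"jaw":1},{"linear":[0,0,0.001],"dr":[0,0,0],"jaw":1}]'

```text
clock: 40.9
tcp_pos: [0.5624, -0.063, 0.0768]
orientation: [0.436, 3.109, 0.0]
contact_force: [-3.9, -0.3, 9.2]
grip_width: 0.0626
```

Call:
drive_tool --commands '[{"linear":[0.0005,0,-0.0005],"dr":[0,0,0],"jaw":1},{"linear":[0,0,0],"dr":[0,0,0],"jaw":0.25},{"linear":[0,0,0],"dr":[0,0,0],"jaw":0},{"linear":[0,0,0],"dr":[0,0,0],"jaw":0},{"linear":[0,0,0],"dr":[0,0,0],"jaw":0},{"linear":[0,0,-0.02],"dr":[0,0,0],"jaw":0},{"linear":[0,0,-0.045],"dr":[0,0,0],"jaw":0},{"linear":[0,0,-0.055],"dr":[0,0,0],"jaw":0}]'

```text
clock: 41.9
tcp_pos: [0.5602, -0.0626, 0.1975]
orientation: [-0.435, -3.108, 0.002]
contact_force: [0.9, 0.7, 0.3]
grip_width: 0.0855
```

```bash
python3 -c "
from h import *
plan([.4545,.3343,.2],16); snap('wrist','w9')"
```

```text
clock 41.9 tcp [ 0.5602 -0.0626  0.1975] yaw 15.95 tilt [-0.0036 -0.001 ] w 0.0855 F [0.9 0.7 0.3]
shift tool [ 0.2107  0.3526 -0.0026] rows min 5.6
turn deg [-0.11 -0.18  0.05]
```

View pics/w9.png

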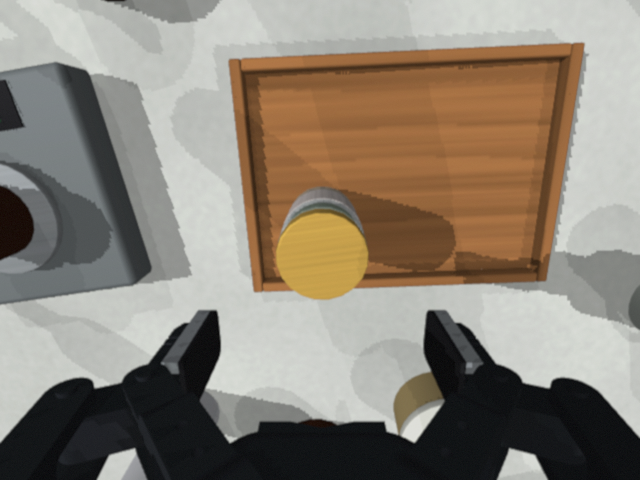

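Call:
drive_tool --commands '[{"linear":[0.014,0.024,-0.01],"dr":[-0.1,-0.2,0],"jaw":0},{"linear":[0.03,0.05,-0.005],"dr":[0,0,0],"jaw":0},{"linear":[0.036,0.06,0],"dr":[0,0,0],"jaw":0},{"linear":[0.036,0.06,0],"dr":[0,0,0],"jaw":0},{"linear":[0.036,0.06,0],"dr":[0,0,0],"jaw":0},{"linear":[0.03,0.05,0],"dr":[0,0,0],"jaw":0},{"linear":[0.018,0.03,0],"dr":[0,0,0],"jaw":0},{"linear":[0.006,0.01,0],"dr":[0,0,0],"jaw":0}]'

```text
clock: 42.95
tcp_pos: [0.4683, 0.3116, 0.2227]
orientation: [0.442, 3.088, 0.012]
contact_force: [-0.5, -0.4, 0.1]
grip_width: 0.0853
```

```bash
python3 -c "
from h import *
plan([.4556,.3345,.16],16)"
```

```text
clock 42.95 tcp [0.4683 0.3116 0.2227] yaw 16.27 tilt [0.023  0.0045] w 0.0853 F [-0.5 -0.4  0.1]
shift tool [0.0199 0.0178 0.0625] rows min 1.0
turn deg [ 0.62  1.2  -0.28]
```

Call:
drive_tool --commands '[{"linear":[0.011,0.012,0.01],"dr":[0.6,1.2,-0.2],"jaw":0},{"linear":[0.002,0.002,0.025],"dr":[0,0,0],"jaw":0},{"linear":[0,0,0.02],"dr":[0,0,0],"jaw":0},{"linear":[0,0,0],"dr":[0,0,0],"jaw":0},{"linear":[0,0,0],"dr":[0,0,0],"jaw":0}]'

```text
clock: 43.58
tcp_pos: [0.4616, 0.325, 0.1647]
orientation: [-0.45, -3.106, 0.004]
contact_force: [0.2, -0.3, 0.8]
grip_width: 0.0855
```

```bash
python3 -c "
from h import *
plan([.4556,.3345,.16],16)"
```

```text
clock 43.58 tcp [0.4616 0.325  0.1647] yaw 16.48 tilt [-0.0035 -0.0023] w 0.0855 F [ 0.2 -0.3  0.8]
shift tool [0.0084 0.0074 0.0047] rows min 0.1
turn deg [-0.18 -0.15 -0.48]
```

Call:
drive_tool --commands '[{"linear":[0.008,0.0075,0.003],"dr":[-0.2,-0.1,-0.45],"jaw":0},{"linear":[0,0,0],"dr":[0,0,0],"jaw":0},{"linear":[0,0,0],"dr":[0,0,0],"jaw":0}]'

```text
clock: 43.95
tcp_pos: [0.4566, 0.3355, 0.1632]
orientation: [0.438, 3.11, 0.005]
contact_force: [0.1, 0.8, -0.5]
grip_width: 0.0853
```

```bash
python3 -c "
from h import *
plan([.4556,.3345,.0885],16); snap('wrist','w10')"
```

```text
clock 43.95 tcp [0.4566 0.3355 0.1632] yaw 16.04 tilt [0.001  0.0028] w 0.0853 F [ 0.1  0.8 -0.5]
shift tool [ 0.0007 -0.0014  0.0747] rows min 1.2
turn deg [ 0.17  0.01 -0.04]
```

View pics/w10.png

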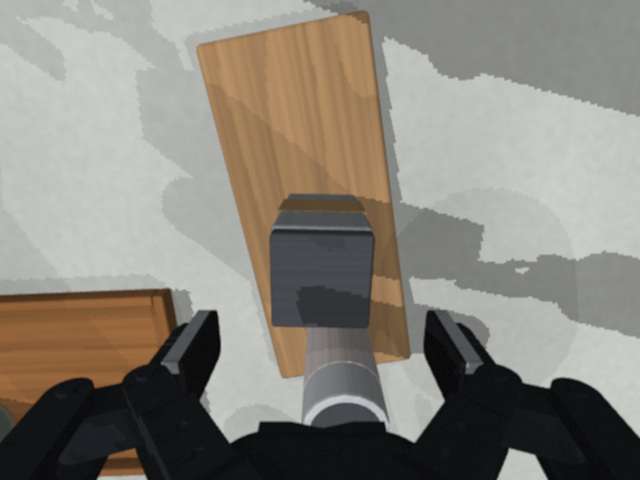

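Call:
drive_tool --commands '[{"linear":[0.001,-0.001,0.025],"dr":[0.15,0.1,0],"jaw":0},{"linear":[0.001,-0.0005,0.03],"dr":[0.1,0,0],"jaw":0},{"linear":[0,-0.0005,0.019],"dr":[0,0,0],"jaw":0},{"linear":[0,0,0],"dr":[0,0,0],"jaw":0},{"linear":[0,0,0],"dr":[0,0,0],"jaw":0}]'

```text
clock: 44.62
tcp_pos: [0.4555, 0.3356, 0.0896]
orientation: [0.438, 3.11, 0.004]
contact_force: [0.6, 0.0, 0.7]
grip_width: 0.0852
```

```bash
python3 -c "
from h import *
plan([.4556,.3345,.0885],16)"
```

```text
clock 44.62 tcp [0.4555 0.3356 0.0896] yaw 16.03 tilt [0.0011 0.0023] w 0.0852 F [0.6 0.  0.7]
shift tool [-0.0004 -0.001   0.0011] rows min 0.0
turn deg [ 0.15  0.03 -0.03]
```

Call:
drive_tool --commands '[{"linear":[-0.0005,-0.001,0.001],"dr":[0.1,0,0],"jaw":0},{"linear":[0,0,0],"dr":[0,0,0],"jaw":0.3},{"linear":[0,0,0],"dr":[0,0,0],"jaw":1},{"linear":[0,0,0],"dr":[0,0,0],"jaw":1},{"linear":[0,0,0],"dr":[0,0,0],"jaw":1},{"linear":[0,0,0],"dr":[0,0,0],"jaw":1}]'

```text
clock: 45.38
tcp_pos: [0.4567, 0.3351, 0.0908]
orientation: [0.438, 3.108, 0.005]
contact_force: [0.3, -0.4, 0.0]
grip_width: 0.0557
```

```bash
python3 -c "
from h import *
plan([.4556,.3345,.0915],16)"
```

```text
clock 45.38 tcp [0.4567 0.3351 0.0908] yaw 16.03 tilt [0.0029 0.0029] w 0.0557 F [ 0.3 -0.4  0. ]
shift tool [ 0.0009 -0.0009 -0.0007] rows min 0.0
turn deg [ 0.21  0.12 -0.03]
```

Call:
drive_tool --commands '[{"linear":[0,0,-0.015],"dr":[0.1,0.1,0],"jaw":1},{"linear":[0,0,-0.04],"dr":[0,0,0],"jaw":1},{"linear":[0,0,-0.05],"dr":[0,0,0],"jaw":1},{"linear":[0,0,-0.04],"dr":[0,0,0],"jaw":1},{"linear":[-0.02,-0.02,-0.01],"dr":[0,0,0],"jaw":1},{"linear":[-0.04,-0.042,0],"dr":[0,0,0],"jaw":1},{"linear":[-0.05,-0.05,0],"dr":[0,0,0],"jaw":1},{"linear":[-0.045,-0.045,0],"dr":[0,0,0],"jaw":1}]'

```text
clock: 46.38
tcp_pos: [0.5588, 0.1501, 0.2567]
orientation: [0.418, 3.112, 0.01]
contact_force: [0.6, 0.7, -1.3]
grip_width: 0.0553
```

```bash
python3 -c "
from h import *
plan([.5951,.0763,.2],16)"
```

```text
clock 46.38 tcp [0.5588 0.1501 0.2567] yaw 15.29 tilt [0.0023 0.0059] w 0.0553 F [ 0.6  0.7 -1.3]
shift tool [-0.0545 -0.062   0.0564] rows min 1.0
turn deg [0.36 0.04 0.71]
```

Call:
drive_tool --commands '[{"linear":[-0.025,-0.03,0],"dr":[0.3,0,0.7],"jaw":1},{"linear":[-0.013,-0.015,0.02],"dr":[0,0,0],"jaw":1},{"linear":[-0.005,-0.005,0.04],"dr":[0,0,0],"jaw":1},{"linear":[0,0,0.04],"dr":[0,0,0],"jaw":1},{"linear":[0,0,0.015],"dr":[0,0,0],"jaw":1},{"linear":[0,0,0],"dr":[0,0,0],"jaw":1}]'

```text
clock: 47.12
tcp_pos: [0.5915, 0.0801, 0.1457]
orientation: [0.456, 3.1, 0.003]
contact_force: [-0.1, -0.0, -1.5]
grip_width: 0.0554
```

```bash
python3 -c "
from h import *
plan([.5951,.0763,.0818],16)"
```

```text
clock 47.12 tcp [0.5915 0.0801 0.1457] yaw 16.72 tilt [0.0081 0.0008] w 0.0554 F [-0.1 -0.  -1.5]
shift tool [-0.0041 -0.0028  0.0639] rows min 1.0
turn deg [ 0.17  0.43 -0.72]
```

Call:
drive_tool --commands '[{"linear":[-0.003,-0.003,0.01],"dr":[0.2,0.4,-0.7],"jaw":1},{"linear":[0,0,0.02],"dr":[0,0,0],"jaw":1},{"linear":[0,0,0.015],"dr":[0,0,0],"jaw":1},{"linear":[0,0,0],"dr":[0,0,0],"jaw":1},{"linear":[0,0,0],"dr":[0,0,0],"jaw":1}]'

```text
clock: 47.75
tcp_pos: [0.5959, 0.0773, 0.1008]
orientation: [0.434, 3.107, 0.002]
contact_force: [-1.1, 0.7, -1.7]
grip_width: 0.0553
```

```bash
python3 -c "
from h import *
plan([.5951,.0763,.0818],16)"
```

```text
clock 47.75 tcp [0.5959 0.0773 0.1008] yaw 15.89 tilt [0.0044 0.001 ] w 0.0553 F [-1.1  0.7 -1.7]
shift tool [ 0.0006 -0.0013  0.019 ] rows min 0.3
turn deg [0.12 0.23 0.11]
```

Call:
drive_tool --commands '[{"linear":[0.001,-0.001,0.007],"dr":[0.1,0.3,0.1],"jaw":1},{"linear":[0,0,0.006],"dr":[0,0,0],"jaw":1},{"linear":[0,0,0.003],"dr":[0,0,0],"jaw":1},{"linear":[0,0,0],"dr":[0,0,0],"jaw":1},{"linear":[0,0,0],"dr":[0,0,0],"jaw":1}]'

```text
clock: 48.38
tcp_pos: [0.5952, 0.0768, 0.0845]
orientation: [-0.437, -3.111, -0.002]
contact_force: [-0.6, -0.5, -2.8]
grip_width: 0.0553
```

```bash
python3 -c "
from h import *
plan([.5951,.0763,.0818],16)"
```

```text
clock 48.38 tcp [0.5952 0.0768 0.0845] yaw 15.99 tilt [-0.0001  0.0012] w 0.0553 F [-0.6 -0.5 -2.8]
shift tool [-0.     -0.0005  0.0027] rows min 0.0
turn deg [ 0.06 -0.02  0.01]
```

Call:
drive_tool --commands '[{"linear":[0,-0.0005,0.002],"dr":[0,0,0],"jaw":1},{"linear":[0,0,0.001],"dr":[0,0,0],"jaw":1},{"linear":[0,0,0.001],"dr":[0,0,0],"jaw":1}]'

```text
clock: 48.75
tcp_pos: [0.5954, 0.0761, 0.0819]
orientation: [0.438, 3.111, 0.003]
contact_force: [-4.6, -1.0, 13.4]
grip_width: 0.0555
```

Call:
drive_tool --commands '[{"linear":[0,0,-0.0007],"dr":[0,0,0],"jaw":1},{"linear":[0,0,0],"dr":[0,0,0],"jaw":0.3},{"linear":[0,0,0],"dr":[0,0,0],"jaw":0},{"linear":[0,0,0],"dr":[0,0,0],"jaw":0},{"linear":[0,0,0],"dr":[0,0,0],"jaw":0},{"linear":[0,0,-0.02],"dr":[0,0,0],"jaw":0},{"linear":[0,0,-0.045],"dr":[0,0,0],"jaw":0},{"linear":[0,0,-0.055],"dr":[0,0,0],"jaw":0}]'

```text
clock: 49.75
tcp_pos: [0.5938, 0.0756, 0.2048]
orientation: [-0.437, -3.106, 0.001]
contact_force: [0.5, 0.3, 0.4]
grip_width: 0.0858
```

```bash
python3 -c "
from h import *
plan([.5449,.3255,.2],16); snap('wrist','w11')"
```

```text
clock 49.75 tcp [0.5938 0.0756 0.2048] yaw 16.03 tilt [-0.0045 -0.0002] w 0.0858 F [0.5 0.3 0.4]
shift tool [0.116  0.2267 0.0049] rows min 3.6
turn deg [-0.08 -0.25 -0.03]
```

View pics/w11.png

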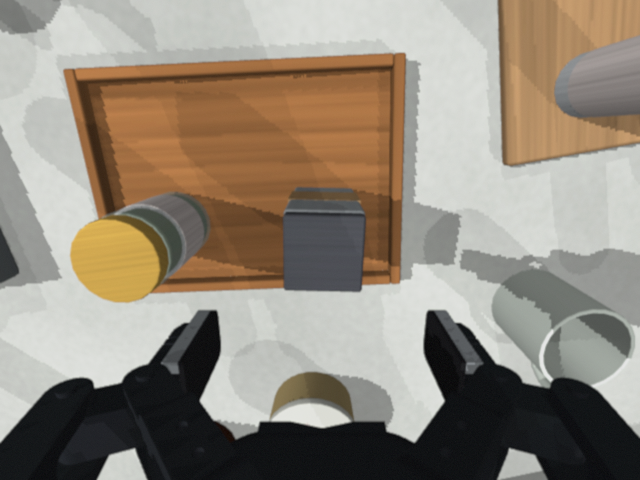

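Tin (lid 284–364, 212–290) and jar stand upright in the tray. Now the can.

Call:
drive_tool --commands '[{"linear":[0.014,0.028,-0.005],"dr":[0,-0.2,0],"jaw":0},{"linear":[0.027,0.054,0],"dr":[0,0,0],"jaw":0},{"linear":[0.03,0.058,0],"dr":[0,0,0],"jaw":0},{"linear":[0.027,0.052,0],"dr":[0,0,0],"jaw":0},{"linear":[0.012,0.025,0.0],"dr":[0,0,0],"jaw":0},{"linear":[0.002,0.005,0],"dr":[0,0,0],"jaw":0},{"linear":[0,0,0],"dr":[0,0,0],"jaw":0}]'

```text
clock: 50.68
tcp_pos: [0.5562, 0.3237, 0.231]
orientation: [0.447, 3.085, 0.019]
contact_force: [-0.1, -0.3, -0.8]
grip_width: 0.0853
```

```bash
python3 -c "
from h import *
plan([.5449,.3255,.17],16)"
```

```text
clock 50.67 tcp [0.5562 0.3237 0.231 ] yaw 16.47 tilt [0.0262 0.0087] w 0.0853 F [-0.1 -0.3 -0.8]
shift tool [ 0.0127 -0.0025  0.0607] rows min 1.0
turn deg [ 0.9   1.3  -0.48]
```

Call:
drive_tool --commands '[{"linear":[0.006,0,0.01],"dr":[0.9,1.3,-0.4],"jaw":0},{"linear":[0,0,0.025],"dr":[0,0,0],"jaw":0},{"linear":[0,0,0.02],"dr":[0,0,0],"jaw":0},{"linear":[0,0,0],"dr":[0,0,0],"jaw":0},{"linear":[0,0,0],"dr":[0,0,0],"jaw":0}]'

```text
clock: 51.3
tcp_pos: [0.5525, 0.3183, 0.174]
orientation: [-0.453, -3.106, 0.006]
contact_force: [0.3, -0.6, 0.8]
grip_width: 0.0852
```

```bash
python3 -c "
from h import *
plan([.5449,.3255,.17],16)"
```

```text
clock 51.3 tcp [0.5525 0.3183 0.174 ] yaw 16.59 tilt [-0.0031 -0.0031] w 0.0852 F [ 0.3 -0.6  0.8]
shift tool [0.0093 0.0048 0.004 ] rows min 0.1
turn deg [-0.22 -0.12 -0.59]
```

Call:
drive_tool --commands '[{"linear":[0.009,0.005,0.003],"dr":[-0.2,-0.1,-0.5],"jaw":0},{"linear":[0,0,0],"dr":[0,0,0],"jaw":0},{"linear":[0,0,0],"dr":[0,0,0],"jaw":0}]'

```text
clock: 51.68
tcp_pos: [0.5453, 0.327, 0.1724]
orientation: [0.438, 3.11, 0.003]
contact_force: [1.0, 0.3, 0.2]
grip_width: 0.0858
```

```bash
python3 -c "
from h import *
plan([.5449,.3255,.0945],16); snap('wrist','w12')"
```

```text
clock 51.67 tcp [0.5453 0.327  0.1724] yaw 16.02 tilt [0.0015 0.0019] w 0.0858 F [1.  0.3 0.2]
shift tool [ 0.0001 -0.0017  0.0779] rows min 1.2
turn deg [ 0.13  0.05 -0.02]
```

View pics/w12.png

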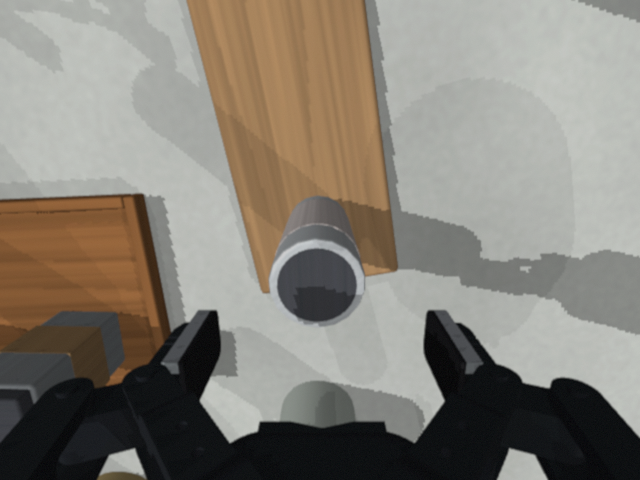

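Call:
drive_tool --commands '[{"linear":[0,-0.0015,0.025],"dr":[0.15,0.1,0],"jaw":0},{"linear":[0,0,0.03],"dr":[0.1,0.1,0],"jaw":0},{"linear":[0,0,0.02],"dr":[0,0,0],"jaw":0},{"linear":[0,0,0],"dr":[0,0,0],"jaw":0},{"linear":[0,0,0],"dr":[0,0,0],"jaw":0}]'

```text
clock: 52.35
tcp_pos: [0.5466, 0.3269, 0.0978]
orientation: [0.437, 3.111, 0.002]
contact_force: [0.2, -0.6, 0.5]
grip_width: 0.086
```

```bash
python3 -c "
from h import *
plan([.5449,.3255,.0945],16)"
```

```text
clock 52.35 tcp [0.5466 0.3269 0.0978] yaw 16.0 tilt [0.0004 0.0014] w 0.086 F [ 0.2 -0.6  0.5]
shift tool [ 0.0013 -0.0018  0.0032] rows min 0.1
turn deg [ 0.08  0.   -0.  ]
```

Call:
drive_tool --commands '[{"linear":[0.0013,-0.002,0.003],"dr":[0.1,0,0],"jaw":0},{"linear":[0,0,0],"dr":[0,0,0],"jaw":0.3},{"linear":[0,0,0],"dr":[0,0,0],"jaw":1},{"linear":[0,0,0],"dr":[0,0,0],"jaw":1},{"linear":[0,0,0],"dr":[0,0,0],"jaw":1},{"linear":[0,0,0],"dr":[0,0,0],"jaw":1}]'

```text
clock: 53.1
tcp_pos: [0.5459, 0.3255, 0.097]
orientation: [0.437, 3.109, 0.003]
contact_force: [-0.9, -0.4, -0.1]
grip_width: 0.0509
```

```bash
python3 -c "
from h import *
plan([.5449,.3255,.0974],16)"
```

```text
clock 53.1 tcp [0.5459 0.3255 0.097 ] yaw 16.01 tilt [0.0027 0.0016] w 0.0509 F [-0.9 -0.4 -0.1]
shift tool [ 0.001  -0.0003 -0.0004] rows min 0.0
turn deg [ 0.13  0.12 -0.01]
```

Call:
drive_tool --commands '[{"linear":[0,0,-0.015],"dr":[0.1,0.1,0],"jaw":1},{"linear":[0,0,-0.04],"dr":[0,0,0],"jaw":1},{"linear":[0,0,-0.05],"dr":[0,0,0],"jaw":1},{"linear":[0,0,-0.045],"dr":[0,0,0],"jaw":1},{"linear":[-0.003,-0.02,-0.01],"dr":[0,0,0],"jaw":1},{"linear":[-0.007,-0.045,0],"dr":[0,0,0],"jaw":1},{"linear":[-0.009,-0.06,0],"dr":[0,0,0],"jaw":1},{"linear":[-0.009,-0.06,0],"dr":[0,0,0],"jaw":1}]'

```text
clock: 54.1
tcp_pos: [0.5182, 0.1367, 0.2616]
orientation: [-0.425, -3.109, 0.004]
contact_force: [0.6, -0.3, -1.6]
grip_width: 0.0511
```

```bash
python3 -c "
from h import *
plan([.5094,.0261,.2],16)"
```

```text
clock 54.1 tcp [0.5182 0.1367 0.2616] yaw 15.56 tilt [-0.004  -0.0021] w 0.0511 F [ 0.6 -0.3 -1.6]
shift tool [-0.0214 -0.1087  0.0618] rows min 1.7
turn deg [-0.18 -0.19  0.44]
```

Call:
drive_tool --commands '[{"linear":[-0.009,-0.05,0],"dr":[-0.2,-0.2,0.4],"jaw":1},{"linear":[-0.006,-0.03,0],"dr":[0,0,0],"jaw":1},{"linear":[-0.003,-0.012,0.01],"dr":[0,0,0],"jaw":1},{"linear":[0,0,0.03],"dr":[0,0,0],"jaw":1},{"linear":[0,0,0.03],"dr":[0,0,0],"jaw":1},{"linear":[0,0,0],"dr":[0,0,0],"jaw":1},{"linear":[0,0,0],"dr":[0,0,0],"jaw":1}]'

```text
clock: 54.98
tcp_pos: [0.5025, 0.0319, 0.1852]
orientation: [-0.451, -3.101, 0.003]
contact_force: [0.4, 0.4, -2.7]
grip_width: 0.051
```

```bash
python3 -c "
from h import *
plan([.5094,.0261,.12],16)"
```

```text
clock 54.98 tcp [0.5025 0.0319 0.1852] yaw 16.57 tilt [-0.0085 -0.001 ] w 0.051 F [ 0.4  0.4 -2.7]
shift tool [-0.0088 -0.0033  0.0652] rows min 1.0
turn deg [-0.19 -0.45 -0.57]
```

Call:
drive_tool --commands '[{"linear":[-0.007,-0.003,0.01],"dr":[-0.2,-0.4,-0.5],"jaw":1},{"linear":[0,0,0.025],"dr":[0,0,0],"jaw":1},{"linear":[0,0,0.025],"dr":[0,0,0],"jaw":1},{"linear":[0,0,0],"dr":[0,0,0],"jaw":1},{"linear":[0,0,0],"dr":[0,0,0],"jaw":1}]'

```text
clock: 55.6
tcp_pos: [0.5133, 0.0272, 0.1266]
orientation: [0.433, 3.103, 0.006]
contact_force: [0.0, 0.2, -2.4]
grip_width: 0.051
```

```bash
python3 -c "
from h import *
plan([.5094,.0261,.0879],16)"
```

```text
clock 55.6 tcp [0.5133 0.0272 0.1266] yaw 15.87 tilt [0.0088 0.0026] w 0.051 F [ 0.   0.2 -2.4]
shift tool [ 0.0037 -0.0024  0.0387] rows min 0.6
turn deg [0.28 0.45 0.13]
```

Call:
drive_tool --commands '[{"linear":[0.003,-0.002,0.01],"dr":[0.3,0.4,0.1],"jaw":1},{"linear":[0,0,0.015],"dr":[0,0,0],"jaw":1},{"linear":[0,0,0.005],"dr":[0,0,0],"jaw":1},{"linear":[0,0,0],"dr":[0,0,0],"jaw":1},{"linear":[0,0,0],"dr":[0,0,0],"jaw":1}]'

```text
clock: 56.22
tcp_pos: [0.5111, 0.0264, 0.0961]
orientation: [0.435, 3.108, 0.001]
contact_force: [-0.1, -0.4, -3.3]
grip_width: 0.0505
```

```bash
python3 -c "
from h import *
plan([.5094,.0261,.0879],16)"
```

```text
clock 56.23 tcp [0.5111 0.0264 0.0961] yaw 15.95 tilt [0.0031 0.0003] w 0.0505 F [-0.1 -0.4 -3.3]
shift tool [ 0.0016 -0.0008  0.0082] rows min 0.1
turn deg [0.06 0.17 0.05]
```

Call:
drive_tool --commands '[{"linear":[0.002,-0.0005,0.004],"dr":[0,0.2,0],"jaw":1},{"linear":[0,0,0.002],"dr":[0,0,0],"jaw":1},{"linear":[0,0,0.0],"dr":[0,0,0],"jaw":1}]'

```text
clock: 56.6
tcp_pos: [0.5092, 0.0266, 0.0901]
orientation: [0.436, 3.111, 0.003]
contact_force: [1.0, -0.6, -3.1]
grip_width: 0.0513
```

```bash
python3 -c "
from h import *
plan([.5094,.0261,.0879],16)"
```

```text
clock 56.6 tcp [0.5092 0.0266 0.0901] yaw 15.94 tilt [0.0004 0.0016] w 0.0513 F [ 1.  -0.6 -3.1]
shift tool [-0.0003 -0.0004  0.0022] rows min 0.0
turn deg [ 0.09 -0.    0.06]
```

Call:
drive_tool --commands '[{"linear":[0,0,0.002],"dr":[0,0,0],"jaw":1},{"linear":[0,0,0.001],"dr":[0,0,0],"jaw":1},{"linear":[0,0,0.001],"dr":[0,0,0],"jaw":1}]'

```text
clock: 56.98
tcp_pos: [0.5101, 0.0262, 0.0879]
orientation: [0.437, 3.11, 0.005]
contact_force: [-5.6, -0.7, 14.3]
grip_width: 0.0511
```

Call:
drive_tool --commands '[{"linear":[0,0,-0.0007],"dr":[0,0,0],"jaw":1},{"linear":[0,0,0],"dr":[0,0,0],"jaw":0.4},{"linear":[0,0,0],"dr":[0,0,0],"jaw":0},{"linear":[0,0,0],"dr":[0,0,0],"jaw":0},{"linear":[0,0,0],"dr":[0,0,0],"jaw":0},{"linear":[0,0,-0.02],"dr":[0,0,0],"jaw":0},{"linear":[0,0,-0.045],"dr":[0,0,0],"jaw":0},{"linear":[0,0,-0.055],"dr":[0,0,0],"jaw":0}]'

```text
clock: 57.98
tcp_pos: [0.5079, 0.0258, 0.2083]
orientation: [-0.436, -3.106, 0.001]
contact_force: [0.4, 0.3, 0.7]
grip_width: 0.0855
```

Call:
drive_tool --commands '[{"linear":[0,0.02,-0.03],"dr":[0,0,0],"jaw":0},{"linear":[0,0.045,-0.02],"dr":[0,0,0],"jaw":0},{"linear":[0,0.06,0],"dr":[0,0,0],"jaw":0},{"linear":[0.01,0.06,0],"dr":[0,0,0],"jaw":0},{"linear":[0.02,0.06,0],"dr":[0,0,0],"jaw":0},{"linear":[0.03,0.06,0],"dr":[0,0,0],"jaw":0},{"linear":[0.02,0.03,0],"dr":[0,0,0],"jaw":0},{"linear":[0,0,0],"dr":[0,0,0],"jaw":0}]'

```text
clock: 58.98
tcp_pos: [0.5288, 0.3722, 0.2661]
orientation: [0.443, 3.106, 0.01]
contact_force: [-0.3, 0.1, -0.9]
grip_width: 0.0854
```

```bash
python3 -c "
from h import *
plan([.5,.3,.3],16); snap('top','top13'); snap('side','side13')
im=cv2.imread('pics/top13.png')
c=im[160:310,225:405]; cv2.imwrite('pics/top13_c.png',cv2.resize(c,None,fx=4,fy=4,interpolation=cv2.INTER_CUBIC))"
```

```text
clock 58.98 tcp [0.5288 0.3722 0.2661] yaw 16.23 tilt [0.0054 0.0055] w 0.0854 F [-0.3  0.1 -0.9]
shift tool [ 0.0074 -0.0771 -0.0344] rows min 1.2
turn deg [ 0.39  0.21 -0.23]
```

View pics/top13_c.png

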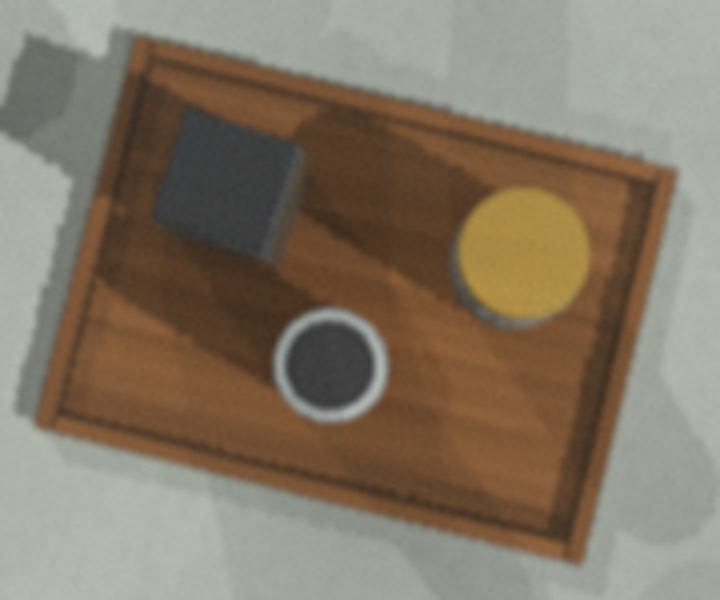

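View pics/side13.png

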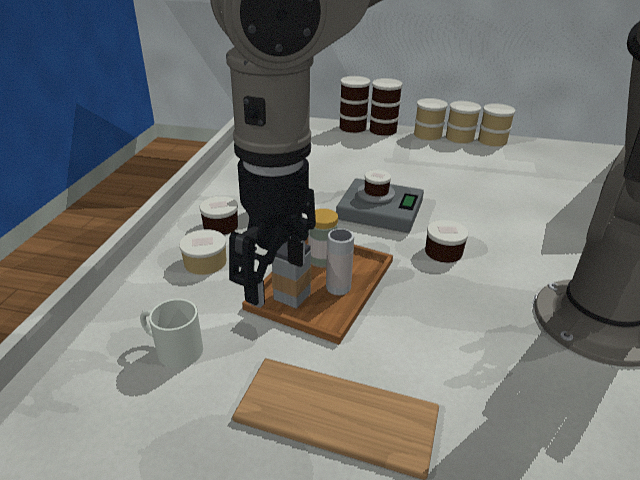

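```bash
python3 - <<'E'
import cv2,numpy as np
a=cv2.imread('pics/top0.png');b=cv2.imread('pics/top13.png')
for n,(u,v,r) in dict(jar=(355,223,17),can=(307,251,15),tin=(281,206,14),corner=(385,205,16),mug=(187,126,30),big=(324,100,30),water=(470,128,28)).items():
    up=8
    A=cv2.resize(a[v-r:v+r,u-r:u+r],None,fx=up,fy=up,interpolation=cv2.INTER_CUBIC)
    B=cv2.resize(b[v-r-4:v+r+4,u-r-4:u+r+4],None,fx=up,fy=up,interpolation=cv2.INTER_CUBIC)
    m=cv2.matchTemplate(B,A,cv2.TM_CCOEFF_NORMED);_,s,_,l=cv2.minMaxLoc(m)
    print(n,'shift px',(np.array(l)/up-4),'score',round(s,3))
E
```

```text
jar shift px [ 0.125 -0.125] score 0.994
can shift px [-0.25 -0.5 ] score 0.994
tin shift px [0.375 0.125] score 0.901
corner shift px [0. 0.] score 0.999
mug shift px [0.    0.125] score 0.993
big shift px [0. 0.] score 0.998
water shift px [0. 0.] score 0.999
```

```bash
python3 -c "
from h import *
c=cv2.imread('pics/top13.png')[220:330,425:530];cv2.imwrite('pics/top13s.png',cv2.resize(c,None,fx=5,fy=5,interpolation=cv2.INTER_CUBIC))"
```

```text
(no output)
```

View pics/top13s.png

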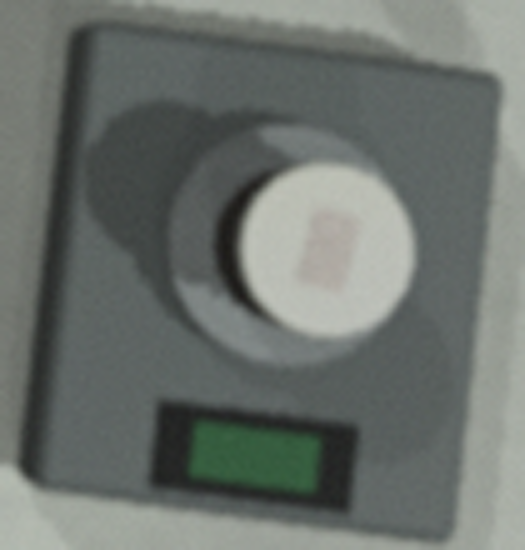

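```bash
python3 -c "
from h import *
print('tub',onz('top13',425+329.5/5-.5,220+250.5/5-.5,.102),'plate',onz('top0',425+288.5/5-.5,220+245.5/5-.5,.058))
plan([.5,.3,.3])
print(job.hand_in())"
```

```text
tub [ 0.47634937 -0.31742947  0.102     ] plate [ 0.47719972 -0.3159489   0.058     ]
clock 59.08 tcp [0.5307 0.3679 0.2666] yaw 16.55 tilt [0.0063 0.0041] w 0.0854 F [ 0.6 -0.8 -0.5]
shift tool [ 0.0099 -0.0737 -0.0339] rows min 1.2
the job is handed in; nothing more can be done
None
```

I moved the can, tin and jar onto the board, and all three stood there together. Then I set the small tub on the scale plate and put the jar, tin and can back in the tray. I handed the job in at about 59 s with the gripper open and clear of everything.

- **Tub:** its centre measures within about 2 mm of the plate's centre, so it stands wholly on the plate, where the margin is 15 mm.
- **Containers:** comparing the top pictures from the start and the end, the jar, tin and can are each within about 1 mm of where they stood, upright. The tin's picture match was weaker than the others (0.90 against 0.99), probably because the shading on its lid changed.
- **Bystanders:** the water bottle, mug and large tub did not move.
- **Disagreement:** the wrist and top cameras differed by up to 3 mm on the jar's forward position, within the calibration error. The before-and-after comparison does not depend on this, since both pictures come from the same camera.
- **Forces:** the highest I read while setting things down was about 17 N. The readings come once per move, not continuously.

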